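Restock the locked doughnut keeper

ROBOT

A 7-joint arm with a two-finger parallel gripper is mounted at the origin on the work surface. World frame = base frame: x ahead of the robot, y to its left, z up, the work surface at z = 0. Lengths are in mm, angles in rad, forces in N, time in s.
With the tool pointing down it reaches from about 400 to 925 mm from the base axis. Payload 5.6 kg.
Tool frame: the origin (TCP) lies on the centre line of the jaws, within the pads' length; the fingertips stand 14 mm ahead of it and the grasp point (between the pads) lies 5 mm behind it; z points along the fingers, y is the line along which they close (so a half turn about z gives the same grasp; the last joint's range is limited). The gripper opens to 85 mm and grips with 20 to 120 N. Pads are 22 mm wide; open, the fingers measure 114 mm over their backs; the gripper's body (76 mm by 85 mm) begins 54 mm behind the grasp point. The pads swing forward as they close: fully open they stand 13 mm farther back than shut.
Start: joints at [1.238, 0.468, -0.012, 1.603, 0.006, 1.071, -0.056], TCP at [185.703, -622.914, 245.29] pointing down, gripper open.
Joint ranges: [-2.53, 2.53], [-0.31, 2.02], [-1.57, 1.55], [0.28, 2.44], [-1.29, 4.43], [0.15, 1.84], [-2.92, 2.92]. Speed limits (rad/s): [2.57, 2.57, 3.14, 3.14, 3.14, 3.14, 3.14].

INTERFACE

Orientations are given as a 3x3 rotation matrix whose columns are the frame's x, y, z axes.
In Python, from bench import r, imaging, ticket, nets gives the robot as it stands. The module is installed in compiled form; this text tells all that it offers.
- The arm moves only by the tool arm_command, never from a script. Its argument "steps" is a list that holds one entry, the list of rows, each a list of 7 numbers: the shift along the tool's x, y, z in m, then the turn, a rotation vector about the tool's x, y, z in units of 5 degrees (1.0 is 5 degrees), then the closure, from 0 (fully open) to 1 (shut). A call has 1 to 12 rows; each row is the pose to reach, as a shift and turn from the pose commanded when the call began, along the tool's axes at that moment; what a row does not reach only later rows make up. A row lasts 1/10 s, in which the tool goes at most 50 mm and 8.59 degrees, less where a joint would pass 70% of its speed; a pose out of reach is approached as far as the arm can. A call with a gripper value outside its range is refused whole. The fingers move at their own pace and stop on an object; "squeeze" is the grip in N (left out, the last holds). Time passes only in rows, so rows that repeat a pose let the fingers close. It gives the time, the measured TCP pose, the force, the opening and the grip force at its end, in the units of the state.
- r.read_state(): the state, without advancing time (a new reading comes with each control period).
- imaging.get_image(name): name is "scene" or "top" or "wrist"; returns a dict with "frame" (420x560x3 uint8, red, green, blue), "depth" (420x560 float32, mm along the optical axis (not along the pixel's ray), 0 where there is no reading), "fx", "fy", "cx", "cy" (pixels), "cam_to_world" (4x4, takes a point from camera to world coordinates). Camera axes: x right, y down, z forward; pixel columns grow to the right and rows downward; lengths in mm; the calibration is good to about 2 mm. A picture is of the moment at which its call begins.
- ticket.finish_job(): hands the job in; it is judged then, once.
Trained networks look in the newest picture that a camera, given by its name, has taken for a name from the list of things; names that differ only in an ending like _2 or _b are one class to them, and where a whole thing is asked for, a point or a joint stands for the part that bears it (a point fixed in the world has none). Each returns a list of dicts, best first, with "conf" (0 to 1); they miss things now and then, are a little off and sometimes report something else, mostly with a low value. They report only what shows in the picture. A call takes as long as a camera call. They do not tell look-alikes from the thing itself.
- nets.trace(thing, camera): "region" (420x560 bool, what is visible of it) and "box" ([left, top, right, bottom] in pixels, round what is visible of it).
The state is a dict: "clock": time; "q": joint angles; "qvel": joint speeds; "effort": joint torques, N m; "tool_pos": TCP position; "orientation": TCP orientation; "ft_force": force on the tool from outside, world axes, zero at the start; "moment": the same for the moment, N m; "finger_gap": opening from 0.0 (shut) to 1.0 (fully open); "grip_force": force on a finger pad.
Only numpy, scipy, OpenCV 4.12 (cv2) and the standard library are available. Lean on these libraries where they do the work, as an engineer would, in place of code of your own. Each camera call takes 0.05 s, during which the arm holds its last target. There are 200 camera calls.

TASK

Restock the pastry keeper: slide a fingertip along the middle of its front (robot-side) face until it drops into the hidden recess and push the lock catch in there fully home, then press the closed lid down once so that its push latch lets go, and swing the lid wide open. Lay every doughnut from the tray flat on the keeper's floor, side by side, then close the lid and press it down again until the push latch holds it shut. Leave the cup, the bottle and the napkin box standing where they are.

Things in the scene. Friction and masses are not known exactly. Their poses are not given: they have to be found in the camera images.
- case: Pastry keeper, a fixed dark steel box 220 deep (x -120 to +100) by 340 wide (y), walls 72 high, under a clear lid hinged at the far side. Origin: in its underside, on the counter, midway in y. Its x points away from the front (the robot's side), y along the front, z up. All mm. In front runs a low lock plinth, x -145 to -120, 56 high; behind it a hollow rail, x -120 to -84, 70 high.
- front_face (a point): Middle of the plinth's front face (case frame x -145, y 0), 28 above the counter. It is flat for 74 either side, then end blocks stand 3 proud. In it, hidden from above, is the recess: 58 wide, 5 deep, 6 to 52 above the counter, centre within 44 of this point along y; at its back the catch plate. Enter with the gripper shut, leaning back 25 degrees (the top overhangs), tips 15 high.
- case_floor (a point): Centre of the keeper's inner floor (case frame x 4, y 0), 20 above the counter. The floor spans x from -84 to +92 and y from -164 to +164 in the case frame and holds four doughnuts in a row along y, for example at case x -25, y -120, -50, +20, +90.
- catch (a joint): Lock catch at the back of the recess: travel in m, pushed straight away from the robot (case +x). 0 = out: a bolt under the lid blocks it from being pressed. 0.007 = fully in; from 0.0055 on the lid is free to be pressed. Resists with about 4 N, has no spring, stays where it is pushed.
- lid (a joint): Lid angle, rad. Near 0 (-0.01 to 0.01) latched; -0.042 pressed down to its stop (8 mm at the front); 0.19 ajar, where a sprung lifter puts it on release; 1.5 wide open (stop at 1.6). Each press to the stop and letting go (about 13 N on the handle) changes the latch: latched to released, or, pressed down from ajar, released to latched. A stiff hinge (0.36 N m) keeps the lid at any angle above ajar.
- lid_hinge (a point): Middle of the lid's hinge line, which runs along case y at case x +98, z 81. The lid is a flat plate 5 thick, 340 wide, reaching 208 from here towards the robot when shut; its underside lies at hinge height. Near its front edge a rib (y -65 to 65) and a latch plate (y 139 to 165) hang 18 and 40 below it.
- lid_handle (a point): Centre of the handle: a level steel bar 36 long (along case y), 16 thick, on a neck (14 x 12) on the lid's top, off to one side (case y -130). Its ends can be gripped from above, across the 36, and turn between the pads. It lies 190 in front of the hinge and 36 above the lid's underside: at lid angle q, case x = 98 - 190 cos q + 36 sin q, z = 81 + 190 sin q + 36 cos q.
- tray: Fixed aluminium baking tray 304 (x) by 234 (y), floor 4 thick, rim 10 high above the counter. Origin: centre of its underside.
- donut1: Firm brown ring doughnut, 62 across, 26 high, 55 g, lying flat (to grip, a plain round disc). Origin: centre of its underside, z along its hole. Two to four are on the tray; an absent one reads None.
- donut2: Firm brown ring doughnut, 62 across, 26 high, 55 g, lying flat (to grip, a plain round disc). Origin: centre of its underside, z along its hole. Two to four are on the tray; an absent one reads None.
- donut3: Firm brown ring doughnut, 62 across, 26 high, 55 g, lying flat (to grip, a plain round disc). Origin: centre of its underside, z along its hole. Two to four are on the tray; an absent one reads None.
- donut4: Firm brown ring doughnut, 62 across, 26 high, 55 g, lying flat (to grip, a plain round disc). Origin: centre of its underside, z along its hole. Two to four are on the tray; an absent one reads None.
- cup: Bystander: paper cup, 76 across, 100 high; origin centre of its underside.
- syrup: Bystander: brown syrup bottle, 56 across, 160 high; origin centre of its underside.
- napkins: Bystander: dark napkin box 110 x 120 x 80 high; origin centre of its underside.
Not all that is in view belongs to the job. Leave any blue or yellow look-alike of the donut1 alone.

How it is judged:
By the outcome, as a careful person would: the job done as asked, in the order asked, and still so for the second after the job is handed in, with the robot touching nothing.
Of donut1, donut2, donut3, donut4 only 2 to 4 are there at a start; the rules pass over those that are not, and their reading is None.
At some moment in a run one of donut1, donut2, donut3, donut4 may be knocked a few centimetres aside while the robot is not near it.
Once in a run the grip may slacken for a moment while it holds something.
It also fails if it takes over 210 s, if anything falls off the work surface, if the arm or the gripper's body presses on something with over 40 N, if the wrist force passes 120 N, or if a joint passes its speed limit or range.

## Working session

There is one attempt and no reset: what is moved stays moved. The work goes in short steps, Python scripts to look and compute and a tool call to move; the robot and the scene stay as the last step left them, time stands still between calls to the robot, and variables do not carry over. Pictures are saved under pics/ and viewed, at most 14 in all, crops included, and the job is handed in when it is done.

Besides the shell and the picture viewer there is one more tool, called as a command line: name --argument value ..., lists and objects as JSON in quotes. arm_command: Moves the arm, as the interface text tells. Its arguments: {"type":"object","properties":{"steps":{"type":"array","items":{"type":"array","items":{"type":"array","items":{"type":"number"}}}},"squeeze":{"type":"number"}},"required":["steps"]}

```bash
mkdir -p pics
cat > h.py <<'E'
import numpy as np, cv2
from bench import r, imaging, ticket, nets
def pts(im):
    d=im["depth"]; v,u=np.indices(d.shape)
    P=np.stack([(u-im["cx"])/im["fx"]*d,(v-im["cy"])/im["fy"]*d,d,np.ones_like(d)],-1)
    W=P@np.array(im["cam_to_world"]).T
    W[d<=0]=np.nan
    return W[...,:3]
def save(im,n,crop=None,s=1):
    f=im["frame"][...,::-1]
    if crop: l,t,R,b=crop; f=f[t:b,l:R]
    cv2.imwrite("pics/"+n,cv2.resize(f,None,fx=s,fy=s,interpolation=cv2.INTER_CUBIC))
def st():
    s=r.read_state(); print("t",s["clock"],"tcp",np.round(s["tool_pos"],1),"F",np.round(s["ft_force"],1),"gap",round(s["finger_gap"],3),"grip",s["grip_force"]); return s
E
python3 - <<'E'
from h import *
s=st(); print(np.round(s["orientation"],3))
for c in("top","scene"):
    im=imaging.get_image(c); save(im,c+"0.png",s=1.4); W=pts(im); np.save(c+"W.npy",W)
    print(c,np.round(im["cam_to_world"],2).tolist(),im["fx"])
    for n in("case","lid_handle","tray","donut1","cup","syrup","napkins"):
        for d in nets.trace(n,c)[:6]:
            p=W[d["region"]]; p=p[~np.isnan(p[:,0])]
            if len(p): print(n,round(d["conf"],2),np.round(d["box"]),"med",np.round(np.median(p,0)),"lo",np.round(np.percentile(p,3,0)),"hi",np.round(np.percentile(p,97,0)),"col",np.round(im["frame"][d["region"]].mean(0)))
E
```

```text
t 0.0 tcp [ 185.5 -622.4  244.3] F [ 0.1 -0.2  0.2] gap 0.998 grip 0.0
[[ 0.958  0.286 -0.001]
 [ 0.286 -0.958  0.002]
 [-0.    -0.002 -1.   ]]
top [[0.03, -1.0, 0.05, 460.96], [-1.0, -0.03, -0.0, -4.74], [0.0, -0.05, -1.0, 1666.2], [0.0, 0.0, 0.0, 1.0]] 492.3338541817739
case 0.94 [202. 167. 311. 249.] med [560.  76.  87.] lo [449. -84.  58.] hi [668. 237.  94.] col [165. 166. 162.]
lid_handle 0.71 [202. 169. 312. 239.] med [568.  75.  87.] lo [472. -84.  80.] hi [666. 235.  94.] col [172. 174. 170.]
tray 0.66 [330. 182. 414. 286.] med [ 482. -308.    5.] lo [ 344. -432.   -2.] hi [ 635. -196.   14.] col [181. 188. 165.]
donut1 0.84 [374. 242. 393. 262.] med [ 431. -341.   28.] lo [ 405. -367.   12.] hi [ 455. -315.   36.] col [178. 125.  33.]
donut1 0.79 [409. 154. 427. 172.] med [ 723. -461.   24.] lo [ 696. -487.   -2.] hi [ 750. -436.   32.] col [ 49.  88. 142.]
donut1 0.77 [383. 208. 398. 226.] med [ 535. -361.   29.] lo [ 510. -386.   13.] hi [ 561. -336.   36.] col [180. 125.  30.]
donut1 0.71 [362. 145. 382. 167.] med [ 756. -303.   23.] lo [ 729. -331.    3.] hi [ 782. -277
[... 1844 characters left out ...]
.]
donut1 0.6 [108. 234. 126. 258.] med [ 500. -535.   23.] lo [ 462. -563.   -1.] hi [ 522. -510.   29.] col [ 53.  68. 103.]
donut1 0.59 [106. 277. 127. 298.] med [ 641. -541.   24.] lo [ 612. -567.   13.] hi [ 664. -516.   29.] col [ 47.  65. 105.]
cup 0.75 [250. 181. 371. 266.] med [598.  68.  87.] lo [472. -87.  14.] hi [677. 237.  92.] col [113. 115. 108.]
cup 0.71 [378. 166. 403. 194.] med [502. 403.  70.] lo [463. 371.   8.] hi [533. 440. 103.] col [82. 78. 66.]
syrup 0.71 [398. 196. 422. 229.] med [649. 400.  94.] lo [626. 384.  15.] hi [665. 421. 161.] col [80. 68. 56.]
napkins 0.95 [383. 135. 427. 172.] med [401. 509.  79.] lo [332. 457.   6.] hi [441. 572.  85.] col [57. 54. 51.]
```

View pics/top0.png

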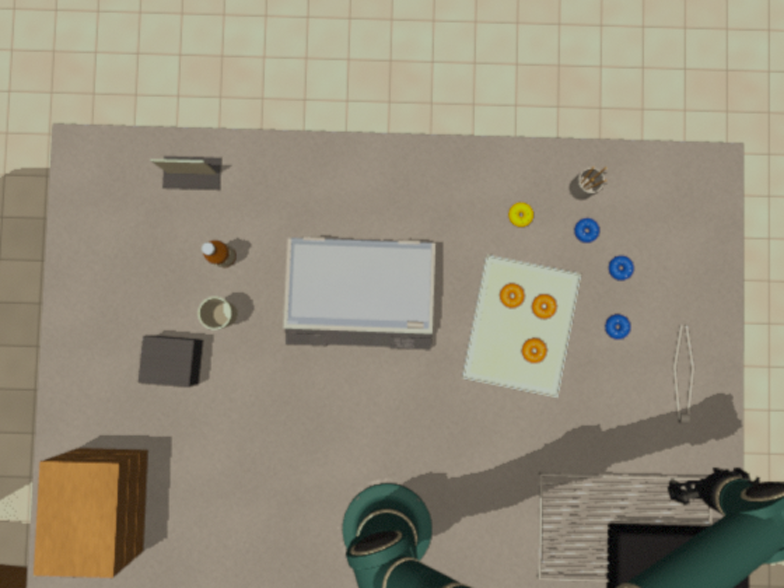

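Run:
```python
from h import *
for c,n in(("top","topW.npy"),("scene","sceneW.npy")):
    W=np.load(n); x,y,z=W[...,0],W[...,1],W[...,2]
    near=(x>400)&(x<720)&(y>-120)&(y<280)
    m=near&(z>78)&(z<95); p=W[m][:,:2].astype(np.float32)
    rc=cv2.minAreaRect(p); print(c,"lid",len(p),rc,np.round(cv2.boxPoints(rc)).tolist())
    m=near&(z>45)&(z<63); p=W[m]; print("plinth",len(p),np.round(np.percentile(p,[2,50,98],axis=0)).tolist())
    if len(p)>20:print(cv2.minAreaRect(p[:,:2].astype(np.float32)))
    m=near&(z>105); p=W[m]; print("handle",len(p)); 
    if len(p): print(np.round(np.percentile(p,[2,50,98],axis=0)).tolist())
    # donuts on tray: height blobs
    m=((z>20)&(z<45)&(x>320)&(x<660)&(y>-440)&(y<-180)).astype(np.uint8)
    k,l,s,ce=cv2.connectedComponentsWithStats(m)
    for i in range(1,k):
        if s[i,4]>15:
            q=W[l==i]; print("blob",s[i],np.round(cv2.minEnclosingCircle(q[:,:2].astype(np.float32))[0]),np.round(np.median(q,0)))
    m=(z>3)&(z<16)&(x>320)&(x<660)&(y>-450)&(y<-170); print("tray",cv2.minAreaRect(W[m][:,:2].astype(np.float32)))
```

```text
top lid 6661 ((568.630615234375, 76.08443450927734), (340.6655578613281, 222.00082397460938), 89.50633239746094) [[456.0, -93.0], [678.0, -95.0], [681.0, 245.0], [459.0, 247.0]]
plinth 825 [[428.0, -86.0, 49.0], [442.0, 76.0, 56.0], [455.0, 241.0, 62.0]]
((445.85980224609375, 77.57250213623047), (337.6127014160156, 36.75324630737305), 89.46669006347656)
handle 60
[[475.0, -71.0, 117.0], [482.0, -53.0, 125.0], [488.0, -36.0, 131.0]]
blob [357 202  18  19 244] [ 560. -285.] [ 560. -284.   29.]
blob [380 210  18  19 242] [ 536. -363.] [ 535. -362.   29.]
blob [373 242  18  18 242] [ 429. -341.] [ 431. -341.   28.]
tray ((489.8572082519531, -309.97491455078125), (339.4967346191406, 279.77642822265625), 0.028613334521651268)
scene lid 5897 ((573.0325317382812, 81.4360122680664), (343.4365234375, 217.9171600341797), 89.52404022216797) [[463.0, -89.0], [681.0, -91.0], [683.0, 252.0], [466.0, 254.0]]
plinth 584 [[430.0, -90.0, 46.0], [638.0, 75.0, 56.0], [678.0, 243.0, 62.0]]
((552.9825439453125, 79.94265747070312), (340.273193359375, 251.1857452392578), 89.53498840332031)
handle 61
[[477.0, -67.0, 111.0], [487.0, -51.0, 124.0], [492.0, -33.0, 130.0]]
blob [168 209  18  16 210] [ 433. -337.] [ 435. -337.   28.]
blob [164 237  19  17 245] [ 538. -360.] [ 541. -359.   29.]
blob [189 238  19  17 240] [ 562. -282.] [ 565. -282.   29.]
tray ((489.91748046875, -309.80230712890625), (339.39764404296875, 279.5331115722656), 0.11084625869989395)
```

View pics/scene0.png

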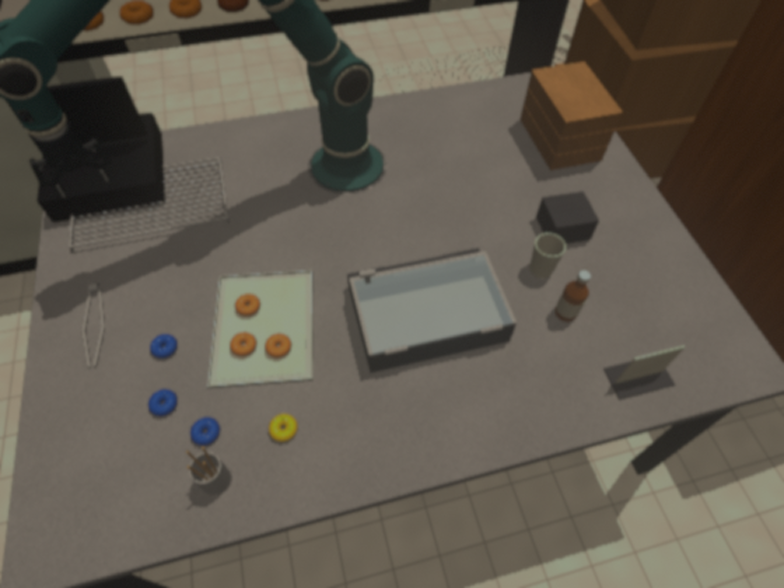

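The top view shows three orange-brown ring doughnuts on the tray, at about (512,295), (543,306) and (535,350). The three blue rings at (587,230), (621,268) and (617,326) and the yellow one at (521,214) lie off the tray, so they are look-alikes. The case sits at (360,285) with its handle at (415,324). The scene view agrees.

```bash
cat >> h.py <<'E'
from scipy.spatial.transform import Rotation as Ro
def Rt(yaw=0,lean=0):  # tool z down, lean: tips forward, degrees
    a=np.radians(lean); c,s=np.cos(a),np.sin(a)
    B=np.array([[c,0,s],[0,-1,0],[s,0,-c]])
    return Ro.from_euler("z",yaw,degrees=True).as_matrix()@B
def row(*ts):
    s=st(); R=np.array(s["orientation"]); p=np.array(s["tool_pos"])
    for pos,T in ts:
        T=R if T is None else T
        print("row",np.round(R.T@(np.array(pos)-p)/1000,4),np.round(Ro.from_matrix(R.T@T).as_rotvec(degrees=True)/5,2))
E
python3 - <<'E'
from h import *
im=imaging.get_image("scene"); 
im=imaging.get_image("top"); save(im,"d.png",(330,130,460,290),4)
row(((470,-250,260),Rt(-.5)),((430,20,260),Rt(-.5)))
E
```

```text
t 0.9 tcp [ 185.7 -622.9  245.3] F [-0.5 -0.2  0.7] gap 1.004 grip 0.0
row [ 0.379  -0.2762 -0.0147] [0.   0.   3.42]
row [ 0.4178 -0.5463 -0.0148] [0.   0.   3.42]
```

View pics/d.png

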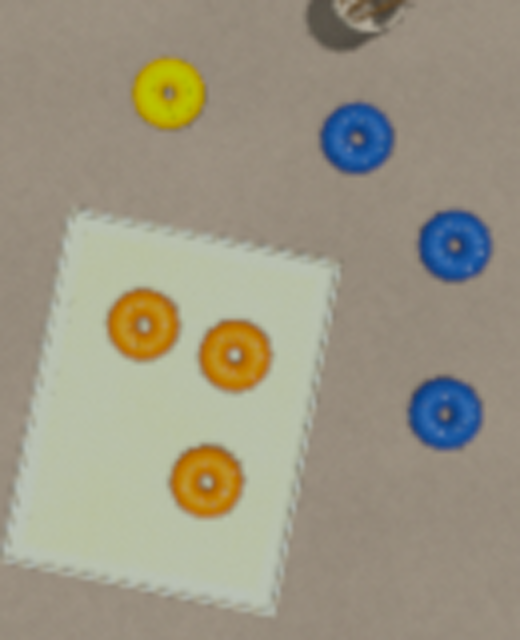

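The crop confirms it. The three brown rings on the tray, at crop pixels (144,325), (235,355) and (207,481), are the doughnuts. The yellow ring and the three blue ones are off the tray. I'll now move to the case front and shut the gripper.

arm_command --steps '[[[0.38,-0.276,-0.015,0,0,3.42,0.5],[0.38,-0.276,-0.015,0,0,3.42,1],[0.38,-0.276,-0.015,0,0,3.42,1],[0.38,-0.276,-0.015,0,0,3.42,1],[0.38,-0.276,-0.015,0,0,3.42,1],[0.38,-0.276,-0.015,0,0,3.42,1],[0.38,-0.276,-0.015,0,0,3.42,1],[0.38,-0.276,-0.015,0,0,3.42,1],[0.38,-0.276,-0.015,0,0,3.42,1],[0.38,-0.276,-0.015,0,0,3.42,1],[0.418,-0.546,-0.015,0,0,3.42,1],[0.418,-0.546,-0.015,0,0,3.42,1]]]'

```text
clock: 2.1
tool_pos: [456.2, -149.6, 260.2]
orientation: [[1.0, -0.01, 0.0], [-0.01, -1.0, 0.0], [0.0, -0.0, -1.0]]
ft_force: [1.1, 0.4, 0.6]
finger_gap: 0.003
grip_force: 0.0
```

Run:
```python
from h import *
row(((430,20,260),Rt(-.5)),((400,20,220),Rt(-.5,25)),((380,20,120),Rt(-.5,25)))
```

```text
t 2.1 tcp [ 456.2 -149.6  260.2] F [1.1 0.4 0.6] gap 0.003 grip 0.0
row [-0.0279 -0.1694  0.0002] [-0.   -0.   -0.01]
row [-0.0579 -0.1691  0.0402] [ 0.    5.   -0.01]
row [-0.0779 -0.1689  0.1402] [ 0.    5.   -0.01]
```

arm_command --steps '[[[-0.028,-0.05,0,0,1.5,0,1],[-0.04,-0.1,0.01,0,3,0,1],[-0.06,-0.15,0.03,0,4.5,0,1],[-0.066,-0.175,0.05,0,5,0,1],[-0.076,-0.175,0.07,0,5,0,1],[-0.076,-0.175,0.07,0,5,0,1],[-0.076,-0.175,0.07,0,5,0,1]]]'

```text
clock: 2.8
tool_pos: [396.7, 15.6, 212.1]
orientation: [[0.911, -0.004, 0.411], [-0.001, -1.0, -0.008], [0.411, 0.007, -0.911]]
ft_force: [-0.7, 1.2, -1.0]
finger_gap: 0.001
grip_force: 0.0
```

Run:
```python
from h import *
s=st(); print(np.round(s["orientation"],3))
im=imaging.get_image("wrist"); save(im,"w0.png",s=1.4); W=pts(im); np.save("w0.npy",W)
print(np.round(im["cam_to_world"],2).tolist(),im["fx"])
x,y,z=W[...,0],W[...,1],W[...,2]
m=(x>420)&(x<460)&(z>10)&(z<50)&(y<250);print("face",m.sum(),np.nanpercentile(x[m],[5,25,50,75]) if m.any() else 0)
row(((380,24,190),Rt(-.5,25)),((390,24,60),Rt(-.5,25)))
```

```text
t 2.8 tcp [396.7  15.6 212.1] F [-0.7  1.2 -1. ] gap 0.001 grip 0.0
[[ 0.911 -0.004  0.411]
 [-0.001 -1.    -0.008]
 [ 0.411  0.007 -0.911]]
[[-0.0, -1.0, 0.1, 418.78], [-1.0, 0.0, -0.01, 16.81], [0.01, -0.1, -1.0, 362.33], [0.0, 0.0, 0.0, 1.0]] 341.38613159076834
face 465 [427.82722186 430.03684195 430.66912898 432.22282785]
t 2.85 tcp [395.8  15.9 210.8] F [-0.4  2.4  0.2] gap -0.002 grip 0.0
row [-0.0229 -0.0082  0.0125] [0.05 0.17 0.08]
row [-0.067  -0.0091  0.1352] [0.05 0.17 0.08]
```

View pics/w0.png

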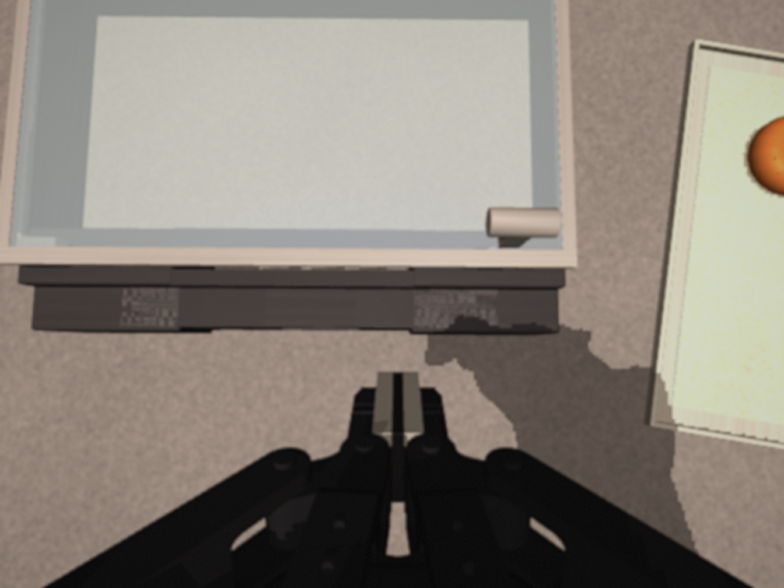

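The wrist view shows the plinth at rows 285–330 with end blocks at columns 33–210 and 410–558, so the flat face lies between. The handle is at (522,222), to the right.

Run:
```python
from h import *
W=np.load("w0.npy"); x,y,z=W[...,0],W[...,1],W[...,2]
m=(x>440)&(z>105)&(z<135)&(y<0)&(y>-90); p=W[m]; print("handle",m.sum(),np.round(np.percentile(p,[2,50,98],axis=0)),cv2.minAreaRect(p[:,:2].astype(np.float32)))
m=(z>76)&(z<95)&(x>440); p=W[m]; print("lid",np.round(np.percentile(p,[1,50,99],axis=0)))
m=(z>50)&(z<62)&(x>420)&(x<460)&(y<260)
for a in range(-100,255,20):
    q=m&(y>a)&(y<a+20)
    if q.sum()>5: print(a+10,q.sum(),np.round(np.percentile(x[q],[2,98]),1),np.round(np.median(z[q])))
# brightness columns along front edge for block ends
```

```text
handle 1157 [[476. -67. 110.]
 [482. -49. 124.]
 [490. -32. 126.]] ((483.512451171875, -49.94481658935547), (36.18375778198242, 15.447197914123535), 88.47408294677734)
lid [[468. -87.  84.]
 [547.  82.  86.]
 [631. 245.  88.]]
-90 316 [428.1 455.5] 55.0
-70 704 [428.1 455.7] 55.0
-50 702 [428.2 455.9] 55.0
-30 702 [428.3 456.1] 55.0
-10 718 [428.4 456.3] 55.0
10 666 [430.1 456.5] 55.0
30 634 [432.  456.6] 55.0
50 637 [432.1 456.9] 55.0
70 635 [432.2 457. ] 55.0
90 650 [432.3 457.2] 55.0
110 641 [432.5 457.4] 55.0
130 624 [433.3 457.6] 55.0
150 668 [431.1 457.8] 55.0
170 719 [430.7 458. ] 55.0
190 713 [430.8 458.2] 55.0
210 712 [430.9 458.3] 55.0
230 711 [431.  458.5] 55.0
250 325 [431.1 458.6] 55.0
```

arm_command --steps '[[[-0.023,-0.009,0.013,0,0,0,1],[-0.035,-0.009,0.05,0,0,0,1],[-0.055,-0.009,0.1,0,0,0,1],[-0.073,-0.009,0.135,0,0,0,1],[-0.087,-0.009,0.16,0,0,0,1],[-0.087,-0.009,0.16,0,0,0,1],[-0.087,-0.009,0.16,0,0,0,1]]]'

```text
clock: 3.55
tool_pos: [396.8, 24.3, 185.8]
orientation: [[0.919, -0.004, 0.393], [-0.002, -1.0, -0.007], [0.393, 0.006, -0.919]]
ft_force: [-0.5, 0.9, -0.3]
finger_gap: 0.0
grip_force: 0.0
```

Run:
```python
from h import *
row(((390,26,27.7),Rt(-.5,25)),((412,26,27.7),Rt(-.5,25)))
```

```text
t 3.55 tcp [396.8  24.3 185.8] F [-0.5  0.9 -0.3] gap 0.0 grip 0.0
row [-0.0685 -0.0027  0.1427] [0.05 0.37 0.08]
row [-0.0482 -0.0028  0.1513] [0.05 0.37 0.08]
```

Run:
```python
from h import *
print(np.round(st()["q"],3))
```

```text
t 3.55 tcp [396.8  24.3 185.8] F [-0.5  0.9 -0.3] gap 0.0 grip 0.0
[ 1.63  -0.307 -1.566  2.437 -0.836  0.408 -0.845]
```

Run:
```python
from h import *
row(((470,-100,260),Rt(-.5,0)),((350,-450,260),Rt(30,0)))
```

```text
t 3.55 tcp [396.8  24.3 185.8] F [-0.5  0.9 -0.3] gap 0.0 grip 0.0
row [ 0.0967  0.1244 -0.0385] [ 0.06 -4.63  0.06]
row [-0.0131  0.475  -0.0831] [ 1.29 -4.51 -5.95]
```

arm_command --steps '[[[0.04,0.04,-0.04,0,-2,0,1],[0.097,0.124,-0.04,0,-4.6,0,1],[0.097,0.124,-0.04,0,-4.6,0,1],[0.06,0.25,-0.06,0.5,-4.6,-2,1],[0.06,0.25,-0.06,0.5,-4.6,-2,1],[-0.013,0.475,-0.083,1.3,-4.5,-6,1],[-0.013,0.475,-0.083,1.3,-4.5,-6,1],[-0.013,0.475,-0.083,1.3,-4.5,-6,1],[-0.013,0.475,-0.083,1.3,-4.5,-6,1],[-0.013,0.475,-0.083,1.3,-4.5,-6,1],[-0.013,0.475,-0.083,1.3,-4.5,-6,1],[-0.013,0.475,-0.083,1.3,-4.5,-6,1]]]'

```text
clock: 4.75
tool_pos: [309.0, -283.5, 315.3]
orientation: [[0.864, 0.504, 0.009], [0.504, -0.863, -0.036], [-0.011, 0.035, -0.999]]
ft_force: [-0.1, 1.0, -0.6]
finger_gap: -0.001
grip_force: 0.0
```

```bash
cat > fk.py <<'E'
import numpy as np, itertools
from scipy.optimize import least_squares
from scipy.spatial.transform import Rotation as Ro
# start, leaning, now
from h import r
D=[([1.238,0.468,-0.012,1.603,0.006,1.071,-0.056],[185.703,-622.914,245.29],[[.958,.286,-.001],[.286,-.958,.002],[0,-.002,-1]]),
   ([1.63,-.307,-1.566,2.437,-.836,.408,-.845],[396.8,24.3,185.8],[[.919,-.004,.393],[-.002,-1,-.007],[.393,.006,-.919]])]
def fk(q,p,s):
    h,L1,L2,L3,a1,a2,a3,o1,o7=p
    R=Ro.identity();t=np.array([0,0,h])
    R=Ro.from_euler("z",s[0]*q[0]+o1)
    R=R*Ro.from_euler("y",q[1]); R=R*Ro.from_euler("z",s[1]*q[2]); t=t+R.apply([a1,0,L1])
    R=R*Ro.from_euler("y",q[3]); t=t+R.apply([a2,0,0]); R=R*Ro.from_euler("z",s[2]*q[4]); t=t+R.apply([0,0,L2])
    R=R*Ro.from_euler("y",q[5]); t=t+R.apply([a3,0,L3]); R=R*Ro.from_euler("z",s[3]*q[6]+o7)
    return t,R.as_matrix()
def fit(D):
    best=None
    for s in itertools.product([1,-1],repeat=4):
        def f(p):
            e=[]
            for q,t,R in D:
                T,M=fk(q,p,s); e+=list(T-t)+list((M-np.array(R)).ravel()*300)
            return np.array(e+[x*.01 for x in p[4:7]])
        for o1 in(0,np.pi/2,np.pi,-np.pi/2):
            for o7 in(0,1.57,3.14,-1.57):
                w=least_squares(f,[300,400,400,200,0,0,0,o1,o7],loss="soft_l1")
                if best is None or w.cost<best[0]: best=(w.cost,w.x,s)
    return best
E
python3 - <<'E'
from fk import *
s=r.read_state(); print(np.round(s["tool_pos"],1),np.round(s["q"],3).tolist()); print(np.round(s["orientation"],3).tolist())
D.append((s["q"],s["tool_pos"],s["orientation"]))
b=fit(D); print(b)
for d in D: print(np.round(fk(d[0],b[1],b[2])[0]-d[1],1))
import pickle; pickle.dump(b,open("fk.pkl","wb"))
E
```

```text
[ 309.  -283.5  315.3] [2.525, -0.307, -1.569, 2.005, -0.327, 1.123, 0.049]
[[0.864, 0.504, 0.009], [0.504, -0.863, -0.036], [-0.011, 0.035, -0.999]]
(np.float64(20.547477598222866), array([ 270.15179913,  593.10491895,  470.89247528,  322.29997071,
        -27.24356048,   20.02619806,   -3.13918656,   12.51548349,
       -670.78046384]), (-1, -1, -1, -1))
[0.3 0.2 0.8]
[-0.1  1.   0.4]
[ 0.  -0.9 -7.7]
```

```bash
cat > sim.py <<'E'
import numpy as np,pickle
from fk import fk
from scipy.spatial.transform import Rotation as Ro
c,P,S=pickle.load(open("fk.pkl","rb"))
LO=np.array([-2.53,-.31,-1.57,.28,-1.29,.15,-2.92]);HI=np.array([2.53,2.02,1.55,2.44,4.43,1.84,2.92])
V=.7*np.array([2.57,2.57,3.14,3.14,3.14,3.14,3.14])
def F(q): return fk(q,P,S)
def jac(q):
    t,R=F(q);J=np.zeros((6,7))
    for i in range(7):
        d=np.array(q,float);d[i]+=1e-5;T,M=F(d)
        J[:3,i]=(T-t)/1e-5/1000; J[3:,i]=Ro.from_matrix(M@R.T).as_rotvec()/1e-5
    return J
def ik(q,t,R,n=60,k=0,qr=None,lam=.02):
    q=np.array(q,float)
    for _ in range(n):
        T,M=F(q);e=np.r_[(np.array(t)-T)/1000,Ro.from_matrix(R@M.T).as_rotvec()]
        if np.linalg.norm(e)<1e-5 and k==0:break
        J=jac(q);Ji=J.T@np.linalg.inv(J@J.T+lam**2*np.eye(6))
        dq=Ji@e
        if k: dq+=(np.eye(7)-Ji@J)@(k*(qr-q))
        q=np.clip(q+np.clip(dq,-.1,.1),LO,HI)
    return q
def run(q,t,R,rows,**kw):  # rows: world waypoints by tool-frame rows
    t0=np.array(t);R0=np.array(R);ct,cR=t0.copy(),R0.copy()
    for w in rows:
        T=t0+R0@np.array(w[:3])*1000; M=R0@Ro.from_rotvec(np.array(w[3:6])*5,degrees=True).as_matrix()
        d=T-ct;n=np.linalg.norm(d);f=min(1,50/n) if n>0 else 1
        rv=Ro.from_matrix(cR.T@M).as_rotvec();a=np.degrees(np.linalg.norm(rv));f2=min(1,8.59/a) if a>0 else 1
        ct=ct+d*f;cR=cR@Ro.from_rotvec(rv*f2).as_matrix()
        q=ik(q,ct,cR,**kw)
    return q,ct,cR
E
python3 - <<'E'
from sim import *
from h import r
s=r.read_state();print(np.round(s["q"],3),s["tool_pos"])
A=[[.38,-.276,-.015,0,0,3.42]]*10+[[.418,-.546,-.015,0,0,3.42]]*2
B=[[-.028,-.05,0,0,1.5,0],[-.04,-.1,.01,0,3,0],[-.06,-.15,.03,0,4.5,0],[-.066,-.175,.05,0,5,0]]+[[-.076,-.175,.07,0,5,0]]*3
C=[[-.023,-.009,.013,0,0,0],[-.035,-.009,.05,0,0,0],[-.055,-.009,.1,0,0,0],[-.073,-.009,.135,0,0,0]]+[[-.087,-.009,.16,0,0,0]]*3
q0=np.array([1.238,.468,-.012,1.603,.006,1.071,-.056]);mid=(LO+HI)/2
for kw in({},dict(k=.05,qr=mid),dict(k=.05,qr=q0),dict(k=.3,qr=q0)):
    q=q0;t,R=F(q)
    for X in(A,B,C): q,t,R=run(q,t,R,X,**kw);print(np.round(q,2),np.round(F(q)[0]-t,0))
E
```

```text
[ 2.525 -0.307 -1.569  2.005 -0.327  1.123  0.049] [ 308.95163906 -283.503752    315.29763813]
[ 0.36  0.2  -0.11  1.94  0.03  1.   -1.34] [-0.  0. -0.]
[ 0.24 -0.01 -0.39  2.44  0.17  0.24 -1.88] [26.  3. 18.]
[ 0.71  1.61 -1.57  2.44  1.82  1.79 -2.92] [ 43. -46. -59.]
[ 0.18  0.2   0.1   1.94 -0.03  1.   -1.28] [ 0. -0.  0.]
[-0.05 -0.01 -0.1   2.44  0.19  0.25 -1.9 ] [26.  2. 17.]
[ 0.71  1.52 -1.57  2.44  1.84  1.69 -2.92] [ 68. -32. -33.]
[ 0.49  0.21 -0.27  1.94  0.06  1.   -1.38] [-0. -0.  0.]
[ 1.48 -0.27 -1.41  2.44 -0.87  0.39 -0.8 ] [23.  1. 16.]
[ 2.53  2.02 -1.57  2.44 -1.29  0.15  2.92] [-119. -417.  313.]
[ 0.5   0.21 -0.27  1.94  0.06  1.   -1.38] [-0. -1.  0.]
[ 1.45 -0.26 -1.39  2.44 -0.83  0.38 -0.84] [22.  1. 18.]
[ 2.53  2.02 -1.57  2.44 -1.29  0.15  2.92] [-119. -417.  313.]
```

Run:
```python
from sim import *
from h import r,Rt
s=r.read_state();q=np.array(s["q"]);q0=np.array([1.238,.468,-.012,1.603,.006,1.071,-.056])
for tgt,R in(((185,-623,330),Rt(16.6)),((450,-550,330),Rt(30)),((600,-300,330),Rt(30))):
    a=q;t=np.array(s["tool_pos"]);M=np.array(s["orientation"])
    for i in range(1,16): 
        f=i/15; a=ik(a,t+(np.array(tgt)-t)*f,M@Ro.from_rotvec(Ro.from_matrix(M.T@R).as_rotvec()*f).as_matrix(),k=.1,qr=q0,n=30)
    print(tgt,np.round(a,2),np.round(F(a)[0]-tgt))
# reachability of lean poses
rng=np.random.default_rng(0)
from scipy.optimize import least_squares
def reach(t,zdir):
    best=9e9
    for _ in range(8):
        x0=rng.uniform(LO,HI)
        f=lambda x:np.r_[F(x)[0]-t,(F(x)[1][:,2]-zdir)*300]
        w=least_squares(f,x0,bounds=(LO,HI))
        if w.cost<best:best=w.cost;b=w.x
    return np.sqrt(2*best),b
for y in(35,79,123):
  for zx,zz in((.42,.906),(.34,.92),(.33,.85),(.33,.8),(.3,.75)):
    uy=-np.sqrt(max(0,1-zx**2-zz**2)); z=np.array([zx,uy,-zz]);z/=np.linalg.norm(z)
    t=np.array([422,y,15])-14*z
    print(y,np.round(z,2),*[np.round(v,2) for v in reach(t,z)])
```

```text
(185, -623, 330) [ 2.53 -0.31 -1.57  1.8  -0.51  1.39  0.73] [211. 371.  67.]
(450, -550, 330) [ 2.53 -0.31 -1.57  1.58 -0.75  1.61  0.7 ] [ 42. 351. 190.]
(600, -300, 330) [ 2.53 -0.31 -1.57  1.55 -0.79  1.52  0.14] [-76.  79. 208.]
35 [ 0.42 -0.05 -0.91] 33.73 [-0.44  0.53  0.26  2.44  3.14  0.15 -2.89]
35 [ 0.34 -0.19 -0.92] 8.22 [-0.61  0.55  0.33  2.44  2.18  0.15 -1.17]
35 [ 0.33 -0.41 -0.85] 0.0 [-0.7   0.62  0.19  2.41  1.53  0.44 -2.89]
35 [ 0.33 -0.5  -0.8 ] 0.0 [-0.61  0.66 -0.01  2.38  1.44  0.66  1.52]
35 [ 0.3  -0.59 -0.75] 0.0 [-0.44  0.73 -0.3   2.32  1.36  0.94 -2.74]
79 [ 0.42 -0.05 -0.91] 26.03 [-0.67  0.55  0.37  2.44  3.14  0.15  0.92]
79 [ 0.34 -0.19 -0.92] 0.0 [ 0.1   0.68 -0.79  2.43  1.67  0.8   1.31]
79 [ 0.33 -0.41 -0.85] 0.0 [-1.09  0.7   0.58  2.36  1.05  0.22 -2.76]
79 [ 0.33 -0.5  -0.8 ] 0.0 [-1.42  0.96  1.    2.33 -0.55  0.23  2.92]
79 [ 0.3  -0.59 -0.75] 0.0 [-0.41  0.77 -0.47  2.27  1.3   1.07  2.64]
123 [ 0.42 -0.05 -0.91] 14.42 [-0.86  0.58  0.45  2.44  3.14  0.16  1.34]
123 [ 0.34 -0.19 -0.92] 0.0 [ 0.13  0.82 -1.03  2.39  1.6   1.03 -0.15]
123 [ 0.33 -0.41 -0.85] 0.0 [-0.25  0.74 -0.67  2.3   1.39  1.01  2.89]
123 [ 0.33 -0.5  -0.8 ] 0.0 [-0.75  0.67 -0.06  2.26  1.18  0.74 -2.35]
123 [ 0.3  -0.59 -0.75] 0.0 [-0.79  0.72 -0.06  2.2   1.08  0.85 -2.73]
```

```bash
cat >> sim.py <<'E'
from scipy.optimize import lsq_linear
Q0=np.array([1.238,.468,-.012,1.603,.006,1.071,-.056])
def ik(q,t,R,n=10,k=.2,qr=Q0,lam=.03,**_):
    q=np.array(q,float)
    for _ in range(n):
        T,M=F(q);e=np.r_[(np.array(t)-T)/1000,Ro.from_matrix(R@M.T).as_rotvec()]
        m=np.linalg.norm(e); 
        J=jac(q); A=np.r_[J,lam*np.eye(7)]; b=np.r_[e,lam*k*(qr-q)]
        lo=np.maximum(LO-q,-.05)-1e-9;hi=np.minimum(HI-q,.05)+1e-9
        q=q+lsq_linear(A,b,bounds=(lo,hi)).x
    return np.clip(q,LO,HI)
def line(q,t,R,tgt,RT,n=12,**kw):
    rv=Ro.from_matrix(R.T@RT).as_rotvec()
    for i in range(1,n+1):
        f=i/n; q=ik(q,t+(np.array(tgt)-t)*f,R@Ro.from_rotvec(rv*f).as_matrix(),**kw)
    return q
E
python3 - <<'E'
from sim import *
from h import r,Rt
A=[[.38,-.276,-.015,0,0,3.42]]*10+[[.418,-.546,-.015,0,0,3.42]]*2
B=[[-.028,-.05,0,0,1.5,0],[-.04,-.1,.01,0,3,0],[-.06,-.15,.03,0,4.5,0],[-.066,-.175,.05,0,5,0]]+[[-.076,-.175,.07,0,5,0]]*3
C=[[-.023,-.009,.013,0,0,0],[-.035,-.009,.05,0,0,0],[-.055,-.009,.1,0,0,0],[-.073,-.009,.135,0,0,0]]+[[-.087,-.009,.16,0,0,0]]*3
for kw in(dict(k=.05,lam=.1),dict(k=.2,lam=.03),dict(k=1,lam=.03)):
    q=Q0;t,R=F(q)
    for X in(A,B,C): q,t,R=run(q,t,R,X,**kw);print(np.round(q,2),np.round(F(q)[0]-t,0))
s=r.read_state();q=np.array(s["q"]);t=np.array(s["tool_pos"]);R=np.array(s["orientation"])
for kw in(dict(k=.05,lam=.1),dict(k=.2,lam=.03),dict(k=1,lam=.03)):
  for tgt,y in(((245,-350,345),35),((300,-430,330),35),((400,-200,330),30),((185,-623,330),16.6),((600,-300,330),30)):
    a=line(q,t,R,tgt,Rt(y),**kw); print(tgt,np.round(a,2),np.round(F(a)[0]-tgt))
E
```

```text
[ 0.46  0.21 -0.22  1.94  0.05  1.   -1.36] [-0. -2.  0.]
[ 0.92 -0.09 -0.98  2.44 -0.2   0.33 -1.48] [ 6. -5. 20.]
[ 0.14  0.28 -0.34  2.44  1.2   0.15 -2.92] [ 59.  -3. 105.]
[ 0.49  0.21 -0.26  1.94  0.06  1.   -1.38] [-0. -1.  0.]
[ 1.48 -0.31 -1.37  2.44 -0.86  0.46 -0.81] [10.  1. 13.]
[ 1.62 -0.31 -1.57  2.44 -0.89  0.42 -0.82] [ 26.   2. 175.]
[ 0.5   0.21 -0.27  1.94  0.06  1.   -1.37] [-1. -4.  1.]
[ 1.29 -0.24 -1.23  2.44 -0.66  0.42 -1.  ] [ 3. -4. 22.]
[ 1.63 -0.31 -1.57  2.44 -0.89  0.42 -0.81] [ 26.   1. 175.]
(245, -350, 345) [ 1.09  0.04 -0.19  1.92  0.01  1.18 -0.06] [ 0. -1. -0.]
(300, -430, 330) [ 2.53 -0.07 -1.56  1.9  -0.08  1.21  0.03] [-51.  85.  39.]
(400, -200, 330) [ 2.28 -0.31 -1.57  1.93 -0.33  1.23 -0.23] [-15.   8.   9.]
(185, -623, 330) [ 1.27  0.41 -0.05  1.5   0.02  1.24 -0.07] [-0.  0. -0.]
(600, -300, 330) [ 2.3  -0.31 -1.57  1.78 -0.34  1.31 -0.24] [-175.   88.   70.]
(245, -350, 345) [ 2.53 -0.05 -1.57  1.94 -0.06  1.2   0.02] [-8. 14.  8.]
(300, -430, 330) [ 2.53 -0.07 -1.57  1.9  -0.07  1.21  0.02] [-50.  85.  39.]
(400, -200, 330) [ 2.28 -0.31 -1.57  1.93 -0.33  1.23 -0.23] [-15.   8.   9.]
(185, -623, 330) [ 1.24  0.4  -0.01  1.5   0.01  1.24 -0.05] [-0.  0. -0.]
(600, -300, 330) [ 2.31 -0.31 -1.57  1.78 -0.34  1.31 -0.24] [-175.   88.   71.]
(245, -350, 345) [ 1.07  0.04 -0.17  1.92  0.01  1.18 -0.06] [ 0. -1. -0.]
(300, -430, 330) [ 1.05  0.21 -0.16  1.77  0.04  1.17 -0.09] [ 0. -1. -0.]
(400, -200, 330) [ 0.77  0.09 -0.38  1.91  0.04  1.15 -0.67] [-1. -2.  0.]
(185, -623, 330) [ 1.24  0.4  -0.01  1.5   0.01  1.23 -0.05] [-0.  0. -0.]
(600, -300, 330) [ 2.3  -0.31 -1.57  1.78 -0.34  1.31 -0.24] [-175.   89.   70.]
```

Run:
```python
from h import *
row(((185,-623,330),Rt(16.6)))
```

```text
t 4.75 tcp [ 309.  -283.5  315.3] F [-0.1  1.  -0.6] gap -0.001 grip 0.0
row [-0.2783  0.231  -0.0036] [0.42 0.07 2.74]
```

arm_command --steps '[[[-0.278,0.231,-0.004,0.42,0,2.74,1],[-0.278,0.231,-0.004,0.42,0,2.74,1],[-0.278,0.231,-0.004,0.42,0,2.74,1],[-0.278,0.231,-0.004,0.42,0,2.74,1],[-0.278,0.231,-0.004,0.42,0,2.74,1],[-0.278,0.231,-0.004,0.42,0,2.74,1],[-0.278,0.231,-0.004,0.42,0,2.74,1],[-0.278,0.231,-0.004,0.42,0,2.74,1],[-0.278,0.231,-0.004,0.42,0,2.74,1],[-0.278,0.231,-0.004,0.42,0,2.74,1],[-0.278,0.231,-0.004,0.42,0,2.74,1],[-0.278,0.231,-0.004,0.42,0,2.74,1]]]'

```text
clock: 5.95
tool_pos: [185.9, -622.3, 330.1]
orientation: [[0.958, 0.286, -0.004], [0.286, -0.958, -0.001], [-0.004, -0.001, -1.0]]
ft_force: [0.1, 0.9, 0.9]
finger_gap: -0.0
grip_force: 0.0
```

Run:
```python
from h import *
print(np.round(st()["q"],3))
```

```text
t 5.95 tcp [ 185.9 -622.3  330.1] F [0.1 0.9 0.9] gap -0.0 grip 0.0
[ 1.905  0.64  -1.07   1.459  0.567  1.377 -0.472]
```

arm_command --steps '[[[0,0,0,0,0,0,1],[0,0,0,0,0,0,1],[0,0,0,0,0,0,1],[0,0,0,0,0,0,1],[0,0,0,0,0,0,1]]]'

```text
clock: 6.45
tool_pos: [183.4, -623.6, 330.8]
orientation: [[0.959, 0.283, -0.005], [0.283, -0.959, -0.003], [-0.006, 0.001, -1.0]]
ft_force: [-0.1, 0.3, -0.4]
finger_gap: 0.0
grip_force: 0.0
```

```bash
cat > plan.py <<'E'
from sim import *
from h import r,Rt
def Rz(z,roll):   # roll: yaw deg of tool x projected
    z=np.array(z,float);z/=np.linalg.norm(z)
    a=np.radians(roll);x=np.array([np.cos(a),np.sin(a),0]);x-=z*(x@z);x/=np.linalg.norm(x)
    return np.c_[x,np.cross(z,x),z]
if __name__=="__main__":
    s=r.read_state();q=np.array(s["q"]);t=np.array(s["tool_pos"]);R=np.array(s["orientation"]);print(np.round(q,2))
    for z in((.33,-.41,-.85),(.33,-.5,-.8)):
      for roll in range(-60,121,30):
        RT=Rz(z,roll);out=[];a=q;p,M=t,R
        for tgt,mm in(((480,-300,330),Rz((.05,-.05,-1),(roll+17)/2)),((480,60,300),RT),((400,40,120),RT),((395,35,30),RT),((420,30,30),RT),((420,128,30),RT)):
            tgt=np.array(tgt,float);a=line(a,p,M,tgt,mm,k=.4);p,M=tgt,mm
            out.append(round(np.linalg.norm(F(a)[0]-tgt)+200*np.linalg.norm(F(a)[1]-mm)))
        print(z,roll,out,np.round(a,2))
E
python3 plan.py
```

```text
[ 1.91  0.64 -1.07  1.46  0.57  1.38 -0.47]
(0.33, -0.41, -0.85) -60 [2, 61, 134, 204, 208, 251] [ 1.42 -0.31 -1.57  2.44  0.14  0.4  -2.92]
(0.33, -0.41, -0.85) -30 [1, 19, 7, 13, 11, 6] [-1.46  0.94  1.06  2.3  -0.86  0.31 -1.88]
(0.33, -0.41, -0.85) 0 [1, 5, 12, 13, 10, 5] [-1.43  0.9   0.99  2.3  -0.69  0.26 -1.5 ]
(0.33, -0.41, -0.85) 30 [1, 4, 8, 28, 26, 10] [-0.6   0.61 -0.17  2.29  1.24  0.69 -2.92]
(0.33, -0.41, -0.85) 60 [1, 4, 7, 9, 7, 7] [-0.38  0.66 -0.47  2.29  1.33  0.87 -2.56]
(0.33, -0.41, -0.85) 90 [1, 3, 6, 8, 6, 6] [-0.34  0.67 -0.53  2.29  1.34  0.9  -2.08]
(0.33, -0.41, -0.85) 120 [0, 2, 5, 8, 5, 5] [-0.3   0.69 -0.58  2.29  1.36  0.94 -1.51]
(0.33, -0.5, -0.8) -60 [2, 104, 180, 240, 243, 292] [ 1.49 -0.31 -1.57  2.4   0.25  0.43 -2.92]
(0.33, -0.5, -0.8) -30 [1, 33, 6, 5, 5, 5] [-1.55  1.07  1.14  2.26 -0.79  0.41 -1.96]
(0.33, -0.5, -0.8) 0 [1, 4, 10, 4, 4, 4] [-1.52  1.01  1.07  2.26 -0.62  0.35 -1.6 ]
(0.33, -0.5, -0.8) 30 [1, 4, 7, 18, 20, 8] [-0.68  0.66 -0.14  2.25  1.18  0.79 -2.92]
(0.33, -0.5, -0.8) 60 [1, 3, 6, 7, 7, 6] [-0.5   0.69 -0.38  2.25  1.26  0.93 -2.57]
(0.33, -0.5, -0.8) 90 [1, 3, 5, 6, 6, 5] [-0.45  0.71 -0.45  2.25  1.28  0.97 -2.09]
(0.33, -0.5, -0.8) 120 [0, 2, 4, 5, 5, 4] [-0.4   0.72 -0.52  2.26  1.3   1.02 -1.49]
```

Run:
```python
from plan import *
from h import *
RT=Rz((.36,-.46,-.81),90); M1=Rz((.05,-.05,-1),50)
s=r.read_state();a=np.array(s["q"]);p=np.array(s["tool_pos"]);M=np.array(s["orientation"])
for tgt,mm in(((480,-300,330),M1),((480,60,300),RT),((400,40,120),RT),((390,26,26),RT),((414,26,25),RT),((426,122,25),RT)):
    tgt=np.array(tgt,float);a=line(a,p,M,tgt,mm,k=.4);p,M=tgt,mm
    print(tgt,np.round(a,2),np.round(F(a)[0]-tgt),np.round(np.linalg.norm(F(a)[1]-mm),3))
row(((480,-300,330),M1),((480,60,300),RT))
```

```text
[ 480. -300.  330.] [ 0.75  0.25 -0.31  1.73  0.11  1.11 -0.29] [-0. -0.  0.] 0.0
[480.  60. 300.] [ 0.06  0.17 -0.7   2.08  0.86  1.07 -1.22] [ 0. -2.  2.] 0.002
[400.  40. 120.] [-0.14  0.43 -0.61  2.4   1.26  0.92 -1.89] [ 2. -0.  5.] 0.003
[390.  26.  26.] [-0.07  0.76 -0.73  2.44  1.57  1.1  -2.26] [13.  7.  5.] 0.009
[414.  26.  25.] [-0.03  0.77 -0.74  2.42  1.6   1.11 -2.23] [3. 0. 4.] 0.004
[426. 122.  25.] [-0.36  0.73 -0.54  2.29  1.39  0.99 -2.17] [3. 1. 4.] 0.003
t 6.45 tcp [ 183.4 -623.6  330.8] F [-0.1  0.3 -0.4] gap 0.0 grip 0.0
row [ 0.376  -0.2265 -0.0018] [-0.81  0.24 -6.71]
row [ 0.4781 -0.5718  0.0272] [ -7.43  -1.54 -13.04]
```

arm_command --steps '[[[0.376,-0.226,-0.002,-0.8,0.24,-6.7,1],[0.376,-0.226,-0.002,-0.8,0.24,-6.7,1],[0.376,-0.226,-0.002,-0.8,0.24,-6.7,1],[0.376,-0.226,-0.002,-0.8,0.24,-6.7,1],[0.376,-0.226,-0.002,-0.8,0.24,-6.7,1],[0.376,-0.226,-0.002,-0.8,0.24,-6.7,1],[0.376,-0.226,-0.002,-0.8,0.24,-6.7,1],[0.376,-0.226,-0.002,-0.8,0.24,-6.7,1],[0.376,-0.226,-0.002,-0.8,0.24,-6.7,1],[0.478,-0.572,0.027,-7.4,-1.5,-13,1],[0.478,-0.572,0.027,-7.4,-1.5,-13,1],[0.478,-0.572,0.027,-7.4,-1.5,-13,1]]]'

```text
clock: 7.65
tool_pos: [480.4, -148.5, 317.8]
orientation: [[0.385, 0.9, 0.203], [0.897, -0.313, -0.314], [-0.219, 0.303, -0.928]]
ft_force: [0.9, 0.2, 0.2]
finger_gap: -0.0
grip_force: 0.0
```

Run:
```python
from plan import *
from h import *
RT=Rz((.36,-.46,-.81),90)
row(((480,60,300),RT),((405,60,120),RT))
print(np.round(r.read_state()["q"],2))
```

```text
t 7.65 tcp [ 480.4 -148.5  317.8] F [0.9 0.2 0.2] gap -0.0 grip 0.0
row [ 0.1906 -0.071  -0.0489] [-2.42 -1.44 -2.92]
row [ 0.2012 -0.193   0.1028] [-2.42 -1.44 -2.92]
[ 1.31  0.25 -1.38  2.01  0.71  1.   -0.79]
```

Run:
```python
from plan import *
RT=Rz((.36,-.46,-.81),90)
s=r.read_state()
for k,lam in((.05,.03),(.2,.03),(.4,.03),(1,.03)):
  a=np.array(s["q"]);p=np.array(s["tool_pos"]);M=np.array(s["orientation"])
  for tgt,mm in(((480,60,300),RT),((405,60,120),RT),((405,40,26),RT),((414,26,25),RT),((426,122,25),RT)):
    tgt=np.array(tgt,float);a=line(a,p,M,tgt,mm,k=k,lam=lam);p,M=tgt,mm
    print(k,tgt,np.round(a,2),np.round(F(a)[0]-tgt),np.round(np.linalg.norm(F(a)[1]-mm),3))
```

```text
0.05 [480.  60. 300.] [ 0.06  0.17 -0.72  2.08  0.87  1.08 -1.24] [ 0. -0.  0.] 0.0
0.05 [405.  60. 120.] [-0.25  0.44 -0.53  2.37  1.23  0.91 -1.9 ] [ 0. -0.  1.] 0.0
0.05 [405.  40.  26.] [-0.1   0.77 -0.7   2.43  1.58  1.09 -2.27] [0. 0. 1.] 0.0
0.05 [414.  26.  25.] [-0.03  0.79 -0.74  2.43  1.61  1.12 -2.25] [0. 0. 1.] 0.0
0.05 [426. 122.  25.] [-0.33  0.75 -0.58  2.29  1.41  1.02 -2.19] [0. 0. 0.] 0.0
0.2 [480.  60. 300.] [ 0.05  0.17 -0.7   2.08  0.86  1.07 -1.23] [ 0. -1.  1.] 0.001
0.2 [405.  60. 120.] [-0.21  0.44 -0.58  2.37  1.23  0.93 -1.9 ] [ 1. -0.  2.] 0.002
0.2 [405.  40.  26.] [-0.09  0.77 -0.72  2.43  1.57  1.1  -2.26] [2. 0. 2.] 0.002
0.2 [414.  26.  25.] [-0.03  0.78 -0.74  2.43  1.6   1.12 -2.24] [2. 0. 2.] 0.002
0.2 [426. 122.  25.] [-0.35  0.73 -0.55  2.29  1.4   1.   -2.18] [1. 0. 2.] 0.002
0.4 [480.  60. 300.] [ 0.06  0.17 -0.7   2.08  0.86  1.07 -1.22] [ 0. -2.  2.] 0.002
0.4 [405.  60. 120.] [-0.2   0.44 -0.59  2.37  1.23  0.94 -1.89] [ 2. -0.  4.] 0.003
0.4 [405.  40.  26.] [-0.09  0.76 -0.72  2.43  1.56  1.09 -2.25] [3. 0. 4.] 0.004
0.4 [414.  26.  25.] [-0.03  0.77 -0.74  2.42  1.6   1.11 -2.23] [3. 0. 4.] 0.004
0.4 [426. 122.  25.] [-0.36  0.73 -0.54  2.29  1.39  0.99 -2.17] [3. 1. 4.] 0.003
1 [480.  60. 300.] [ 0.07  0.16 -0.71  2.08  0.85  1.07 -1.21] [ 1. -4.  5.] 0.005
1 [405.  60. 120.] [-0.19  0.42 -0.58  2.36  1.2   0.93 -1.85] [ 5. -1. 11.] 0.008
1 [405.  40.  26.] [-0.09  0.73 -0.7   2.41  1.54  1.07 -2.21] [ 8.  1. 11.] 0.009
1 [414.  26.  25.] [-0.03  0.74 -0.72  2.41  1.57  1.08 -2.19] [ 8.  0. 11.] 0.009
1 [426. 122.  25.] [-0.36  0.71 -0.52  2.28  1.37  0.98 -2.13] [7. 1. 9.] 0.008
```

arm_command --steps '[[[0.19,-0.071,-0.049,-2.4,-1.4,-2.9,1],[0.19,-0.071,-0.049,-2.4,-1.4,-2.9,1],[0.19,-0.071,-0.049,-2.4,-1.4,-2.9,1],[0.19,-0.071,-0.049,-2.4,-1.4,-2.9,1],[0.19,-0.071,-0.049,-2.4,-1.4,-2.9,1],[0.19,-0.071,-0.049,-2.4,-1.4,-2.9,1],[0.19,-0.071,-0.049,-2.4,-1.4,-2.9,1]]]'

```text
clock: 8.35
tool_pos: [480.4, 57.1, 300.7]
orientation: [[0.19, 0.915, 0.355], [0.89, -0.008, -0.457], [-0.415, 0.403, -0.816]]
ft_force: [-0.8, -1.3, -0.3]
finger_gap: 0.002
grip_force: 0.0
```

Run:
```python
from plan import *
from h import *
RT=Rz((.36,-.46,-.81),90)
row(((480,60,300),RT),((405,60,120),RT),((405,60,40),RT))
print(np.round(r.read_state()["q"],2))
```

```text
t 8.35 tcp [480.4  57.1 300.7] F [-0.8 -1.3 -0.3] gap 0.002 grip 0.0
row [ 0.0027 -0.0006 -0.0009] [-0.08 -0.05 -0.06]
row [ 0.0632 -0.1418  0.1193] [-0.08 -0.05 -0.06]
row [ 0.0964 -0.174   0.1845] [-0.08 -0.05 -0.06]
[ 0.57  0.32 -1.28  2.08  1.    1.24 -1.29]
```

arm_command --steps '[[[0.03,-0.07,0.06,0,0,0,1],[0.063,-0.142,0.119,0,0,0,1],[0.063,-0.142,0.119,0,0,0,1],[0.063,-0.142,0.119,0,0,0,1],[0.063,-0.142,0.119,0,0,0,1],[0.08,-0.158,0.152,0,0,0,1],[0.096,-0.174,0.185,0,0,0,1],[0.096,-0.174,0.185,0,0,0,1],[0.096,-0.174,0.185,0,0,0,1]]]'

```text
clock: 9.25
tool_pos: [406.4, 58.8, 41.3]
orientation: [[0.194, 0.915, 0.355], [0.889, -0.011, -0.458], [-0.415, 0.404, -0.815]]
ft_force: [-0.3, 0.5, 1.3]
finger_gap: 0.002
grip_force: 0.0
```

Run:
```python
from plan import *
from h import *
RT=Rz((.36,-.46,-.81),90)
row(((405,26,26),RT),((412,26,25),RT),((415,26,25),RT),((415,126,25),RT))
print(np.round(r.read_state()["q"],2),np.round(r.read_state()["orientation"],3))
```

```text
t 9.25 tcp [406.4  58.8  41.3] F [-0.3  0.5  1.3] gap 0.002 grip 0.0
row [-0.0231 -0.0071  0.027 ] [-0.08 -0.04 -0.1 ]
row [-0.0213 -0.0011  0.0303] [-0.08 -0.04 -0.1 ]
row [-0.0207  0.0016  0.0314] [-0.08 -0.04 -0.1 ]
row [ 0.0682  0.0005 -0.0144] [-0.08 -0.04 -0.1 ]
[ 0.11  0.79 -0.89  2.37  1.52  1.21 -2.09] [[ 0.194  0.915  0.355]
 [ 0.889 -0.011 -0.458]
 [-0.415  0.404 -0.815]]
```

arm_command --steps '[[[-0.012,-0.004,0.014,0,0,0,1],[-0.023,-0.007,0.027,0,0,0,1],[-0.023,-0.007,0.027,0,0,0,1],[-0.0213,-0.0011,0.0303,0,0,0,1],[-0.0213,-0.0011,0.0303,0,0,0,1]]]'

```text
clock: 9.75
tool_pos: [413.6, 27.3, 25.6]
orientation: [[0.195, 0.913, 0.359], [0.89, -0.01, -0.456], [-0.413, 0.408, -0.814]]
ft_force: [1.1, -0.3, 1.1]
finger_gap: 0.0
grip_force: 0.0
```

arm_command --steps '[[[0.0006,0.0027,0.0011,0,0,0,1],[0.0006,0.0027,0.0011,0,0,0,1]]]'

```text
clock: 9.95
tool_pos: [414.9, 27.2, 24.1]
orientation: [[0.192, 0.914, 0.356], [0.89, -0.009, -0.457], [-0.414, 0.405, -0.815]]
ft_force: [-0.9, -0.2, 0.6]
finger_gap: -0.002
grip_force: 0.0
```

arm_command --steps '[[[0.0006,0.0027,0.0011,0,0,0,1],[0.0006,0.0027,0.0011,0,0,0,1]]]'

```text
clock: 10.15
tool_pos: [416.6, 26.3, 24.1]
orientation: [[0.191, 0.915, 0.356], [0.889, -0.008, -0.459], [-0.417, 0.404, -0.814]]
ft_force: [-2.0, -1.3, 9.5]
finger_gap: -0.003
grip_force: 0.0
```

arm_command --steps '[[[0.0004,0.0018,0.0007,0,0,0,1],[0.0004,0.0018,0.0007,0,0,0,1]]]'

```text
clock: 10.35
tool_pos: [417.2, 26.1, 24.2]
orientation: [[0.191, 0.916, 0.354], [0.888, -0.008, -0.459], [-0.418, 0.402, -0.815]]
ft_force: [-9.1, -0.0, 15.6]
finger_gap: 0.001
grip_force: 2.9
```

arm_command --steps '[[[-0.0017,0.0016,-0.0033,0,0,0,1],[-0.0017,0.0016,-0.0033,0,0,0,1]]]'

```text
clock: 10.55
tool_pos: [417.3, 26.5, 27.1]
orientation: [[0.19, 0.916, 0.352], [0.889, -0.009, -0.457], [-0.416, 0.4, -0.817]]
ft_force: [-6.3, 1.3, 1.7]
finger_gap: -0.002
grip_force: 3.3
```

arm_command --steps '[[[0.0044,0,-0.0023,0,0,0,1],[0.0088,0,-0.0046,0,0,0,1],[0.0088,0,-0.0046,0,0,0,1]]]'

```text
clock: 10.85
tool_pos: [417.3, 35.9, 26.9]
orientation: [[0.191, 0.916, 0.352], [0.889, -0.009, -0.459], [-0.417, 0.4, -0.816]]
ft_force: [-5.5, -0.7, 0.6]
finger_gap: -0.001
grip_force: 2.7
```

arm_command --steps '[[[0.0044,0,-0.0023,0,0,0,1],[0.0088,0,-0.0046,0,0,0,1]]]'

```text
clock: 11.05
tool_pos: [418.7, 46.3, 27.4]
orientation: [[0.191, 0.915, 0.354], [0.889, -0.009, -0.457], [-0.416, 0.402, -0.816]]
ft_force: [-0.9, 0.2, -0.6]
finger_gap: -0.002
grip_force: 0.6
```

arm_command --steps '[[[0.0044,0,-0.0023,0,0,0,1],[0.0088,0,-0.0046,0,0,0,1]]]'

```text
clock: 11.25
tool_pos: [419.8, 57.3, 27.9]
orientation: [[0.192, 0.915, 0.356], [0.89, -0.009, -0.456], [-0.414, 0.404, -0.815]]
ft_force: [-0.2, -0.0, -1.1]
finger_gap: -0.002
grip_force: 0.0
```

arm_command --steps '[[[0.0044,0,-0.0023,0,0,0,1],[0.0088,0,-0.0046,0,0,0,1]]]'

```text
clock: 11.45
tool_pos: [419.4, 67.0, 28.0]
orientation: [[0.192, 0.915, 0.356], [0.89, -0.009, -0.457], [-0.415, 0.404, -0.816]]
ft_force: [0.3, -0.3, 0.1]
finger_gap: -0.001
grip_force: 0.0
```

arm_command --steps '[[[0.0044,0,-0.0023,0,0,0,1],[0.0088,0,-0.0046,0,0,0,1]]]'

```text
clock: 11.65
tool_pos: [419.2, 76.7, 28.0]
orientation: [[0.192, 0.915, 0.355], [0.889, -0.009, -0.457], [-0.415, 0.403, -0.816]]
ft_force: [-0.9, -0.2, 0.0]
finger_gap: 0.006
grip_force: 0.0
```

arm_command --steps '[[[-0.0107,0.0001,0.0055,0,0,0,1],[-0.0213,0.0002,0.011,0,0,0,1],[-0.0213,0.0002,0.011,0,0,0,1],[-0.0209,0.002,0.0117,0,0,0,1],[-0.0209,0.002,0.0117,0,0,0,1]]]'

```text
clock: 12.15
tool_pos: [420.5, 51.5, 27.8]
orientation: [[0.193, 0.916, 0.353], [0.889, -0.01, -0.458], [-0.416, 0.402, -0.816]]
ft_force: [-2.0, -0.8, 0.8]
finger_gap: -0.0
grip_force: 0.7
```

arm_command --steps '[[[0.0004,0.0018,0.0007,0,0,0,1],[0.0008,0.0037,0.0014,0,0,0,1],[0.0008,0.0037,0.0014,0,0,0,1]]]'

```text
clock: 12.45
tool_pos: [422.1, 51.9, 27.4]
orientation: [[0.19, 0.917, 0.351], [0.889, -0.009, -0.458], [-0.417, 0.398, -0.817]]
ft_force: [-11.9, 0.5, 6.2]
finger_gap: 0.001
grip_force: 6.5
```

arm_command --steps '[[[0.0004,0.0018,0.0007,0,0,0,1],[0.0006,0.0027,0.0011,0,0,0,1],[0.0006,0.0027,0.0011,0,0,0,1]]]'

```text
clock: 12.75
tool_pos: [422.4, 51.8, 27.1]
orientation: [[0.187, 0.919, 0.347], [0.889, -0.008, -0.458], [-0.418, 0.395, -0.818]]
ft_force: [-22.7, 0.7, 13.5]
finger_gap: 0.003
grip_force: 12.6
```

Run:
```python
from h import *
s=r.read_state();F=np.array(s["ft_force"]);M=np.array(s["moment"]);p=np.array(s["tool_pos"]);z=np.array(s["orientation"])[:,2]
print(F,M,np.round(s["q"],2),s["q"][3])
for d in(0,14,120,170,220,322):
    ref=p-d*z; c=ref+np.cross(F,M)/(F@F)*1000
    u=F/np.linalg.norm(F)
    for X in(425,432,437): print(d,X,np.round(c+u*(X-c[0])/u[0],1))
```

```text
[-22.662389     0.67362894  13.53238508] [-0.30433555  2.76290364 -1.79425626] [ 0.12  0.82 -0.86  2.34  1.56  1.2  -2.07] 2.340693257933641
0 425 [425.  -14.1 -97.1]
0 432 [ 432.   -14.3 -101.2]
0 437 [ 437.   -14.5 -104.2]
14 425 [425.   -7.9 -88.5]
14 432 [432.   -8.1 -92.7]
14 437 [437.   -8.2 -95.7]
120 425 [425.   39.6 -23.8]
120 432 [432.   39.4 -28. ]
120 437 [437.   39.2 -30.9]
170 425 [425.   62.    6.8]
170 432 [432.   61.8   2.6]
170 437 [ 4.37e+02  6.16e+01 -4.00e-01]
220 425 [425.   84.4  37.3]
220 432 [432.   84.2  33.1]
220 437 [437.   84.   30.1]
322 425 [425.  130.   99.6]
322 432 [432.  129.8  95.4]
322 437 [437.  129.7  92.4]
```

arm_command --steps '[[[-0.0021,0.002,-0.0041,0,0,0,1],[-0.0021,0.002,-0.0041,0,0,0,1]]]'

```text
clock: 12.95
tool_pos: [423.0, 52.0, 31.1]
orientation: [[0.188, 0.919, 0.346], [0.89, -0.01, -0.456], [-0.416, 0.394, -0.82]]
ft_force: [-15.4, 1.0, -0.7]
finger_gap: -0.003
grip_force: 7.6
```

arm_command --steps '[[[-0.0021,0.002,-0.0041,0,0,0,1],[-0.0021,0.002,-0.0041,0,0,0,1]]]'

```text
clock: 13.15
tool_pos: [423.0, 52.0, 35.9]
orientation: [[0.188, 0.919, 0.346], [0.89, -0.01, -0.456], [-0.416, 0.393, -0.82]]
ft_force: [-15.2, 1.4, -2.9]
finger_gap: -0.0
grip_force: 7.1
```

Run:
```python
from plan import *
from h import *
s=r.read_state()
for z in((.36,-.46,-.81),(.4,-.44,-.81)):
  RT=Rz(z,180);RA=Rz((.36,-.46,-.81),90)
  a=np.array(s["q"]);p=np.array(s["tool_pos"]);M=np.array(s["orientation"])
  for tgt,mm in(((405,55,45),RA),((405,60,45),RT),((415,52,28),RT),((428,52,28),RT)):
    tgt=np.array(tgt,float);a=line(a,p,M,tgt,mm,k=.1,lam=.03);p,M=tgt,mm
    print(tgt,np.round(a,2),np.round(F(a)[0]-tgt),np.round(np.linalg.norm(F(a)[1]-mm),3))
  row(((405,55,45),None),((405,60,45),RT),((410,52,28),RT))
```

```text
[405.  55.  45.] [-0.16  0.7  -0.67  2.41  1.49  1.04 -2.21] [1. 0. 1.] 0.001
[405.  60.  45.] [-0.12  0.73 -0.75  2.41  1.48  1.1  -0.44] [0. 0. 1.] 0.0
[415.  52.  28.] [-0.11  0.77 -0.71  2.4   1.55  1.09 -0.47] [0. 0. 1.] 0.0
[428.  52.  28.] [-0.1   0.76 -0.69  2.38  1.55  1.08 -0.43] [0. 0. 1.] 0.0
t 13.15 tcp [423.   52.   35.9] F [-15.2   1.4  -2.9] gap -0.0 grip 7.141606839140877
row [-0.0045 -0.013  -0.0151] [0. 0. 0.]
row [-0.     -0.013  -0.0174] [ -0.09  -0.22 -20.35]
row [ 0.0008 -0.015   0.0019] [ -0.09  -0.22 -20.35]
[405.  55.  45.] [-0.16  0.7  -0.67  2.41  1.49  1.04 -2.21] [1. 0. 1.] 0.001
[405.  60.  45.] [-0.13  0.72 -0.74  2.44  1.55  1.09 -0.51] [0. 0. 1.] 0.0
[415.  52.  28.] [-0.09  0.78 -0.74  2.43  1.61  1.12 -0.53] [0. 0. 1.] 0.001
[428.  52.  28.] [-0.08  0.78 -0.73  2.41  1.62  1.11 -0.5 ] [0. 0. 1.] 0.0
t 13.15 tcp [423.   52.   35.9] F [-15.2   1.4  -2.9] gap -0.0 grip 7.141606839140877
row [-0.0045 -0.013  -0.0151] [0. 0. 0.]
row [-0.     -0.013  -0.0174] [ -0.65  -0.37 -20.26]
row [ 0.0008 -0.015   0.0019] [ -0.65  -0.37 -20.26]
```

arm_command --steps '[[[-0.005,-0.018,-0.017,0,0,0,1],[-0.002,-0.02,-0.02,0,0,-1.5,1],[-0.002,-0.02,-0.02,-0.6,-0.3,-20.2,1],[-0.002,-0.02,-0.02,-0.6,-0.3,-20.2,1],[-0.002,-0.02,-0.02,-0.6,-0.3,-20.2,1],[-0.002,-0.02,-0.02,-0.6,-0.3,-20.2,1],[-0.002,-0.02,-0.02,-0.6,-0.3,-20.2,1],[-0.002,-0.02,-0.02,-0.6,-0.3,-20.2,1],[-0.002,-0.02,-0.02,-0.6,-0.3,-20.2,1],[-0.002,-0.02,-0.02,-0.6,-0.3,-20.2,1],[-0.002,-0.02,-0.02,-0.6,-0.3,-20.2,1],[-0.002,-0.02,-0.02,-0.6,-0.3,-20.2,1]]]'

```text
clock: 14.35
tool_pos: [403.0, 60.7, 47.1]
orientation: [[-0.908, 0.125, 0.4], [-0.071, 0.895, -0.441], [-0.414, -0.428, -0.803]]
ft_force: [-0.6, 0.4, 0.6]
finger_gap: -0.001
grip_force: 0.0
```

Run:
```python
from plan import *
from h import *
RT=Rz((.4,-.44,-.81),180)
row(((410,46,40),RT),((410,46,28),RT),((415,46,28),RT),((425,46,28),RT))
print(np.round(r.read_state()["q"],2),np.round(r.read_state()["orientation"],3))
```

```text
t 14.35 tcp [403.   60.7  47.1] F [-0.6  0.4  0.6] gap -0.001 grip 0.0
row [-0.0023 -0.0093  0.015 ] [-0.04  0.03 -1.55]
row [ 0.0026 -0.0041  0.0247] [-0.04  0.03 -1.55]
row [-0.0019 -0.0035  0.0267] [-0.04  0.03 -1.55]
row [-0.011  -0.0022  0.0307] [-0.04  0.03 -1.55]
[ 0.09  0.77 -0.89  2.4   1.56  1.21 -0.51] [[-0.908  0.125  0.4  ]
 [-0.071  0.895 -0.441]
 [-0.414 -0.428 -0.803]]
```

arm_command --steps '[[[-0.002,-0.004,0.012,0,0,-1.5,1],[0.002,0.001,0.022,0,0,-1.5,1],[-0.002,0.001,0.024,0,0,-1.5,1],[-0.006,0.002,0.026,0,0,-1.5,1],[-0.006,0.002,0.026,0,0,-1.5,1]]]'

```text
clock: 14.85
tool_pos: [418.4, 51.1, 27.8]
orientation: [[-0.917, 0.012, 0.398], [-0.18, 0.879, -0.441], [-0.356, -0.476, -0.804]]
ft_force: [-2.4, 1.2, -0.7]
finger_gap: 0.003
grip_force: 1.2
```

Run:
```python
from plan import *
from h import *
RT=Rz((.4,-.44,-.81),180)
row(((420,52,28),RT),((424,52,28),RT),((434,52,28),RT))
```

```text
t 14.85 tcp [418.4  51.1  27.8] F [-2.4  1.2 -0.7] gap 0.003 grip 1.2049657898023725
row [-0.0017  0.0007  0.0001] [-0.04  0.   -0.13]
row [-0.0053  0.0008  0.0017] [-0.04  0.   -0.13]
row [-0.0145  0.0009  0.0057] [-0.04  0.   -0.13]
```

arm_command --steps '[[[-0.0018,0,0.0008,0,0,0,1],[-0.0037,0,0.0016,0,0,0,1],[-0.0037,0,0.0016,0,0,0,1]]]'

```text
clock: 15.15
tool_pos: [419.9, 50.8, 27.3]
orientation: [[-0.918, 0.009, 0.395], [-0.181, 0.879, -0.441], [-0.352, -0.477, -0.806]]
ft_force: [-11.4, 7.4, 6.1]
finger_gap: 0.001
grip_force: 7.4
```

arm_command --steps '[[[-0.0018,0,0.0008,0,0,0,1],[-0.0037,0,0.0016,0,0,0,1],[-0.0037,0,0.0016,0,0,0,1]]]'

```text
clock: 15.45
tool_pos: [421.2, 51.0, 26.8]
orientation: [[-0.92, 0.007, 0.392], [-0.181, 0.879, -0.44], [-0.348, -0.476, -0.808]]
ft_force: [-19.9, 6.3, 8.4]
finger_gap: 0.0
grip_force: 11.3
```

arm_command --steps '[[[0.0074,0,-0.0032,0,0,0,1],[0.0055,0.0105,-0.0085,0,0,0,1],[0.0055,0.0105,-0.0085,0,0,0,1],[0.0018,0.0105,-0.0069,0,0,0,1],[0.0018,0.0105,-0.0069,0,0,0,1]]]'

```text
clock: 15.95
tool_pos: [423.0, 62.5, 27.8]
orientation: [[-0.917, 0.013, 0.399], [-0.18, 0.879, -0.442], [-0.357, -0.477, -0.803]]
ft_force: [0.0, -0.1, 0.1]
finger_gap: 0.0
grip_force: 0.0
```

arm_command --steps '[[[-0.0018,0,0.0008,0,0,0,1],[-0.0037,0,0.0016,0,0,0,1],[-0.0037,0,0.0016,0,0,0,1]]]'

```text
clock: 16.25
tool_pos: [426.0, 62.2, 27.6]
orientation: [[-0.917, 0.012, 0.398], [-0.18, 0.879, -0.442], [-0.355, -0.477, -0.804]]
ft_force: [-3.3, 1.3, 1.0]
finger_gap: 0.001
grip_force: 1.5
```

arm_command --steps '[[[-0.0018,0,0.0008,0,0,0,1],[-0.0037,0,0.0016,0,0,0,1],[-0.0037,0,0.0016,0,0,0,1]]]'

```text
clock: 16.55
tool_pos: [429.5, 62.1, 27.5]
orientation: [[-0.918, 0.012, 0.397], [-0.181, 0.878, -0.442], [-0.354, -0.478, -0.804]]
ft_force: [-6.7, 1.4, 2.9]
finger_gap: 0.002
grip_force: 3.2
```

arm_command --steps '[[[-0.0018,0,0.0008,0,0,0,1],[-0.0037,0,0.0016,0,0,0,1],[-0.0037,0,0.0016,0,0,0,1]]]'

```text
clock: 16.85
tool_pos: [429.9, 61.9, 26.9]
orientation: [[-0.92, 0.008, 0.393], [-0.181, 0.878, -0.442], [-0.349, -0.478, -0.806]]
ft_force: [-18.4, 4.3, 8.8]
finger_gap: -0.002
grip_force: 9.4
```

arm_command --steps '[[[-0.0018,0,0.0008,0,0,0,1],[-0.0018,0,0.0008,0,0,0,1]]]'

```text
clock: 17.05
tool_pos: [430.1, 61.9, 26.5]
orientation: [[-0.921, 0.007, 0.39], [-0.181, 0.878, -0.442], [-0.346, -0.478, -0.807]]
ft_force: [-23.8, 6.0, 13.7]
finger_gap: 0.003
grip_force: 12.3
```

Run:
```python
from plan import *
from h import *
s=r.read_state()
RA=Rz((.4,-.44,-.81),180)
for roll in(179.5,89.5):
  RT=Rt(roll); a=np.array(s["q"]);p=np.array(s["tool_pos"]);M=np.array(s["orientation"])
  for tgt,mm in(((402,64,32),RA),((402,60,150),RA),((484,-50,220),RT),((484,-50,150),RT),((697,-48,290),RT)):
    tgt=np.array(tgt,float);a=line(a,p,M,tgt,mm,k=.2,lam=.03);p,M=tgt,mm
    print(tgt,np.round(a,2),np.round(F(a)[0]-tgt),np.round(np.linalg.norm(F(a)[1]-mm),3))
  row(((402,64,32),RA),((402,60,150),RA),((484,-50,220),RT))
```

```text
[402.  64.  32.] [-0.14  0.77 -0.74  2.44  1.57  1.12 -0.55] [1. 0. 1.] 0.001
[402.  60. 150.] [-0.04  0.4  -0.8   2.39  1.23  1.   -0.12] [ 0. -0.  1.] 0.001
[484. -50. 220.] [ 0.77  0.38 -0.93  1.98  0.37  0.96  1.22] [ 0.  0. -0.] 0.0
[484. -50. 150.] [ 0.71  0.49 -0.88  2.05  0.51  0.83  1.09] [ 0.  0. -0.] 0.0
[697. -48. 290.] [ 0.46  0.6  -0.74  1.44  0.41  1.26  1.25] [-0.  0. -0.] 0.0
t 17.05 tcp [430.1  61.9  26.5] F [-23.8   6.   13.7] gap 0.003 grip 12.330280244350433
row [ 0.0236 -0.0009 -0.0164] [-0.04 -0.1  -0.07]
row [-0.0165 -0.0608 -0.1099] [-0.04 -0.1  -0.07]
row [-0.0962 -0.1904 -0.0857] [-5.63  4.54  1.17]
[402.  64.  32.] [-0.14  0.77 -0.74  2.44  1.57  1.12 -0.55] [1. 0. 1.] 0.001
[402.  60. 150.] [-0.04  0.4  -0.8   2.39  1.23  1.   -0.12] [ 0. -0.  1.] 0.001
[484. -50. 220.] [ 0.48  0.29 -0.53  1.98  0.19  0.92 -0.15] [ 0. -0.  0.] 0.0
[484. -50. 150.] [ 0.41  0.39 -0.46  2.05  0.25  0.76 -0.21] [ 0. -0.  0.] 0.0
[697. -48. 290.] [ 0.27  0.53 -0.41  1.44  0.22  1.22 -0.17] [-0. -0. -0.] 0.0
t 17.05 tcp [430.1  61.9  26.5] F [-23.8   6.   13.7] gap 0.003 grip 12.330280244350433
row [ 0.0236 -0.0009 -0.0164] [-0.04 -0.1  -0.07]
row [-0.0165 -0.0608 -0.1099] [-0.04 -0.1  -0.07]
row [-0.0962 -0.1904 -0.0857] [-0.86  8.08 18.5 ]
```

arm_command --steps '[[[0.029,-0.001,-0.018,0,0,0,1],[0.029,-0.001,-0.018,0,0,0,1],[0.013,-0.02,-0.05,0,0,0,1],[-0.016,-0.06,-0.11,0,0,0,1],[-0.016,-0.06,-0.11,0,0,0,1],[-0.04,-0.1,-0.103,-2,1.7,0.4,1],[-0.096,-0.19,-0.086,-5.6,4.5,1.2,1],[-0.096,-0.19,-0.086,-5.6,4.5,1.2,1],[-0.096,-0.19,-0.086,-5.6,4.5,1.2,1],[-0.096,-0.19,-0.086,-5.6,4.5,1.2,1],[-0.096,-0.19,-0.086,-5.6,4.5,1.2,1],[-0.096,-0.19,-0.086,-5.6,4.5,1.2,1]]]'

```text
clock: 18.25
tool_pos: [489.4, -53.7, 221.6]
orientation: [[-1.0, 0.02, 0.016], [0.02, 1.0, -0.0], [-0.016, 0.0, -1.0]]
ft_force: [0.0, 0.7, 0.4]
finger_gap: -0.002
grip_force: 0.0
```

Run:
```python
from h import *
RT=Rt(179.5)
row(((484,-50,200),RT),((484,-50,145),RT),((484,-50,142),RT))
print(np.round(r.read_state()["q"],2))
im=imaging.get_image("wrist"); W=pts(im); x,y,z=W[...,0],W[...,1],W[...,2]
m=(x>440)&(x<540)&(z>112)&(z<160)&(y<0)&(y>-110); p=W[m]; print("handle",m.sum()); 
if m.sum(): print(np.round(np.percentile(p,[2,50,98],axis=0)),cv2.minAreaRect(p[:,:2].astype(np.float32)))
save(im,"w1.png",s=1)
```

```text
t 18.25 tcp [489.4 -53.7 221.6] F [0.  0.7 0.4] gap -0.002 grip 0.0
row [0.0058 0.0036 0.0215] [ 0.    0.18 -0.13]
row [0.0067 0.0036 0.0765] [ 0.    0.18 -0.13]
row [0.0068 0.0036 0.0795] [ 0.    0.18 -0.13]
[ 1.04  0.6  -1.3   1.96  0.66  1.09  1.  ]
handle 1132
[[476. -68. 115.]
 [481. -51. 124.]
 [490. -34. 126.]] ((482.9829406738281, -50.65031433105469), (35.97640609741211, 15.613356590270996), 89.20610046386719)
```

arm_command --steps '[[[0.006,0.0035,0.025,0,0.18,0,1],[0.0065,0.0035,0.06,0,0.18,0,1],[0.0068,0.0035,0.081,0,0.18,0,1],[0.0068,0.0035,0.086,0,0.18,0,1],[0.0069,0.0035,0.091,0,0.18,0,1],[0.0069,0.0035,0.091,0,0.18,0,1]]]'

```text
clock: 18.9
tool_pos: [479.9, -44.3, 131.1]
orientation: [[-1.0, 0.006, -0.003], [0.006, 1.0, -0.006], [0.003, -0.006, -1.0]]
ft_force: [-4.4, -0.4, 7.0]
finger_gap: -0.001
grip_force: 3.2
```

arm_command --steps '[[[0,0,0.002,0,0,0,1],[0,0,0.004,0,0,0,1],[0,0,0.004,0,0,0,1]]]'

```text
clock: 19.2
tool_pos: [480.4, -44.3, 130.1]
orientation: [[-1.0, 0.006, -0.003], [0.006, 1.0, -0.009], [0.003, -0.009, -1.0]]
ft_force: [-15.0, -2.3, 37.9]
finger_gap: -0.002
grip_force: 19.2
```

arm_command --steps '[[[0,0,-0.006,0,0,0,1],[0,0,-0.02,0,0,0,1],[0,0,-0.05,0,0,0,0.5],[0,0,-0.09,0,0,0,0],[0,0,-0.09,0,0,0,0],[0,0,-0.09,0,0,0,0],[0,0,-0.09,0,0,0,0]]]'

```text
clock: 19.9
tool_pos: [481.4, -45.6, 216.1]
orientation: [[-1.0, 0.01, -0.002], [0.01, 1.0, -0.003], [0.002, -0.003, -1.0]]
ft_force: [0.1, 0.3, 0.1]
finger_gap: 0.842
grip_force: 0.0
```

Run:
```python
from h import *
im=imaging.get_image("wrist"); W=pts(im); x,y,z=W[...,0],W[...,1],W[...,2]
m=(x>440)&(x<560)&(z>140)&(z<165)&(y<0)&(y>-110); p=W[m]; print("handle",m.sum()); 
if m.sum(): print(np.round(np.percentile(p,[2,50,98],axis=0)),cv2.minAreaRect(p[:,:2].astype(np.float32)))
save(im,"w2.png",s=1)
print(577-81.8-1.2, 79+.7-130,152)
RT=Rt(179.5)
row(((495,-50,215),RT),((495,-50,147),RT))
print(np.round(r.read_state()["q"],2))
```

```text
handle 1444
[[483. -68. 142.]
 [487. -51. 151.]
 [496. -34. 153.]] ((489.6385192871094, -50.67924499511719), (14.853782653808594, 35.91606521606445), 0.014171970076858997)
494.0 -50.3 152
t 19.95 tcp [481.4 -45.6 215.9] F [-0.4 -0.4  0.9] gap 0.923 grip 0.0
row [-0.0137 -0.0043  0.0009] [-0.03 -0.02 -0.02]
row [-0.0138 -0.0041  0.0688] [-0.03 -0.02 -0.02]
[ 1.02  0.6  -1.3   1.97  0.66  1.09  1.  ]
```

View pics/w2.png

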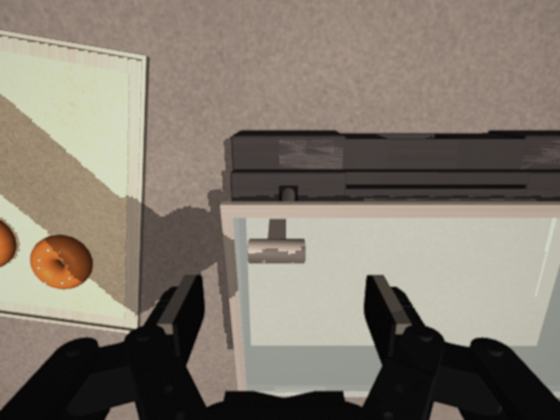

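The handle is now at (277,250) and its top has risen to about z 153, so the lid has released and sits ajar. I'll grip the handle next.

arm_command --steps '[[[-0.01,-0.005,0.025,0,0,0,0],[-0.01,-0.005,0.06,0,0,0,0],[-0.01,-0.005,0.07,0,0,0,0],[-0.01,-0.005,0.07,0,0,0,0.3],[-0.01,-0.005,0.07,0,0,0,0.5],[-0.01,-0.005,0.07,0,0,0,0.7],[-0.01,-0.005,0.07,0,0,0,0.8],[-0.01,-0.005,0.07,0,0,0,0.8],[-0.01,-0.005,0.07,0,0,0,0.8]]]' --squeeze 30

```text
clock: 20.85
tool_pos: [492.7, -50.6, 147.8]
orientation: [[-1.0, 0.011, 0.001], [0.011, 1.0, -0.002], [-0.001, -0.002, -1.0]]
ft_force: [-1.4, 0.4, 6.2]
finger_gap: 0.413
grip_force: 33.7
```

```bash
cat >> h.py <<'E'
O=np.array([577,78.5]);YAW=np.radians(-.5)
def case(x,y,z): return np.array([O[0]+x*np.cos(YAW)-y*np.sin(YAW),O[1]+x*np.sin(YAW)+y*np.cos(YAW),z])
def handle(q): return case(98-190*np.cos(q)+36*np.sin(q),-130,81+190*np.sin(q)+36*np.cos(q))
E
python3 - <<'E'
from h import *
s=st();p=np.array(s["tool_pos"]);R=np.array(s["orientation"])
g=p-5*R[:,2]
for q in(.12,.14,.16,.19): print(q,np.round(handle(q)-g,1))
q0=.15
for q in(.2,.3,.4,.5,.6,.7,.8,.9,1.0,1.1,1.2,1.3,1.4,1.5,1.55): print(q,np.round(R.T@(handle(q)-g)/1000,3).tolist())
E
```

```text
t 20.85 tcp [492.7 -50.6 147.8] F [-1.4  0.4  6.2] gap 0.413 grip 33.68483126163483
0.12 [ -3.2  -0.1 -13.3]
0.14 [-2.  -0.1 -9.6]
0.16 [-0.7 -0.1 -6. ]
0.19 [ 1.3 -0.2 -0.6]
0.2 [-0.002, -0.0, -0.001]
0.3 [-0.01, -0.0, -0.019]
0.4 [-0.02, -0.0, -0.035]
0.5 [-0.032, -0.0, -0.051]
0.6 [-0.045, -0.0, -0.065]
0.7 [-0.059, -0.0, -0.078]
0.8 [-0.075, -0.0, -0.089]
0.9 [-0.091, -0.0, -0.099]
1.0 [-0.109, -0.0, -0.107]
1.1 [-0.127, -0.0, -0.114]
1.2 [-0.146, 0.0, -0.118]
1.3 [-0.165, 0.0, -0.121]
1.4 [-0.184, 0.0, -0.121]
1.5 [-0.204, 0.0, -0.12]
1.55 [-0.213, 0.0, -0.119]
```

arm_command --steps '[[[-0.01,0,-0.019,0,0,0,0.8],[-0.02,0,-0.035,0,0,0,0.8],[-0.032,0,-0.051,0,0,0,0.8],[-0.045,0,-0.065,0,0,0,0.8],[-0.059,0,-0.078,0,0,0,0.8],[-0.075,0,-0.089,0,0,0,0.8],[-0.091,0,-0.099,0,0,0,0.8],[-0.091,0,-0.099,0,0,0,0.8]]]'

```text
clock: 21.65
tool_pos: [583.0, -51.5, 246.3]
orientation: [[-1.0, 0.011, -0.002], [0.011, 1.0, -0.001], [0.002, -0.001, -1.0]]
ft_force: [-5.4, -0.9, 6.8]
finger_gap: 0.41
grip_force: 31.3
```

arm_command --steps '[[[-0.018,0,-0.008,0,0,0,0.8],[-0.036,0,-0.015,0,0,0,0.8],[-0.055,0,-0.019,0,0,0,0.8],[-0.074,0,-0.022,0,0,0,0.8],[-0.093,0,-0.022,0,0,0,0.8],[-0.115,0,-0.021,0,0,0,0.8],[-0.115,0,-0.021,0,0,0,0.8]]]'

```text
clock: 22.35
tool_pos: [700.2, -52.6, 267.4]
orientation: [[-1.0, 0.012, 0.003], [0.012, 1.0, -0.0], [-0.003, -0.0, -1.0]]
ft_force: [3.0, 0.2, 2.4]
finger_gap: 0.394
grip_force: 29.5
```

Run:
```python
from h import *
s=st();p=np.array(s["tool_pos"]);R=np.array(s["orientation"]);g=p-5*R[:,2]
for q in(1.4,1.45,1.5,1.55): print(q,np.round(handle(q)-g,1))
print(np.round(s["q"],2))
```

```text
t 22.35 tcp [700.2 -52.6 267.4] F [3.  0.2 2.4] gap 0.394 grip 29.453394412994385
1.4 [-23.2   0.2   1.9]
1.45 [-13.5   0.1   1.5]
1.5 [-3.9  0.1  0.7]
1.55 [ 5.7 -0.  -0.7]
[ 0.66  0.82 -1.12  1.39  0.74  1.37  1.1 ]
```

arm_command --steps '[[[0,0,0,0,0,0,0.5],[0,0,0,0,0,0,0.2],[0,0,0,0,0,0,0],[0,0,-0.04,0,0,0,0],[0,0,-0.09,0,0,0,0],[0,0,-0.13,0,0,0,0],[0,0,-0.13,0,0,0,0]]]'

```text
clock: 23.05
tool_pos: [699.4, -51.7, 403.5]
orientation: [[-1.0, 0.012, 0.009], [0.012, 1.0, -0.001], [-0.009, -0.001, -1.0]]
ft_force: [1.1, 0.8, -1.0]
finger_gap: 1.003
grip_force: 0.0
```

```bash
cat >> h.py <<'E'
def donuts():
    out=[]
    for c in("top","scene"):
        im=imaging.get_image(c); W=pts(im); x,y,z=W[...,0],W[...,1],W[...,2]
        hsv=cv2.cvtColor(im["frame"],cv2.COLOR_RGB2HSV); br=(hsv[...,0]<22)&(hsv[...,1]>110)
        m=(br&(z>10)&(z<60)&(x>320)&(x<720)&(y>-470)&(y<260)).astype(np.uint8)
        k,l,s,_=cv2.connectedComponentsWithStats(m)
        for i in range(1,k):
            if s[i,4]>60:
                q=W[l==i]; q=q[q[:,2]>np.median(q[:,2])-6]; ce,ra=cv2.minEnclosingCircle(q[:,:2].astype(np.float32)); print(c,s[i,4],np.round(ce,1),round(ra,1),np.round(np.median(q[:,2])))
E
python3 - <<'E'
from h import *
donuts()
im=imaging.get_image("scene"); save(im,"s1.png",s=1.4)
row(((540,-320,330),Rt(74)),((561,-284,200),Rt(74)))
E
```

```text
top 100 [ 563.5 -290.6] 25.4 29.0
top 249 [ 536.8 -362.6] 29.8 29.0
top 247 [ 434.  -379.3] 29.8 29.0
scene 212 [ 438.3 -376.2] 29.1 29.0
scene 219 [ 540.5 -360.1] 27.5 29.0
scene 233 [ 565.2 -281.6] 28.4 29.0
t 23.2 tcp [697.8 -53.3 395.8] F [ 0.4 -1.1 -0.9] gap 1.005 grip 0.0
row [ 0.1547 -0.2683  0.0666] [-3.000e-02  2.000e-02  2.107e+01]
row [ 0.1339 -0.2317  0.1965] [-3.000e-02  2.000e-02  2.107e+01]
```

View pics/s1.png

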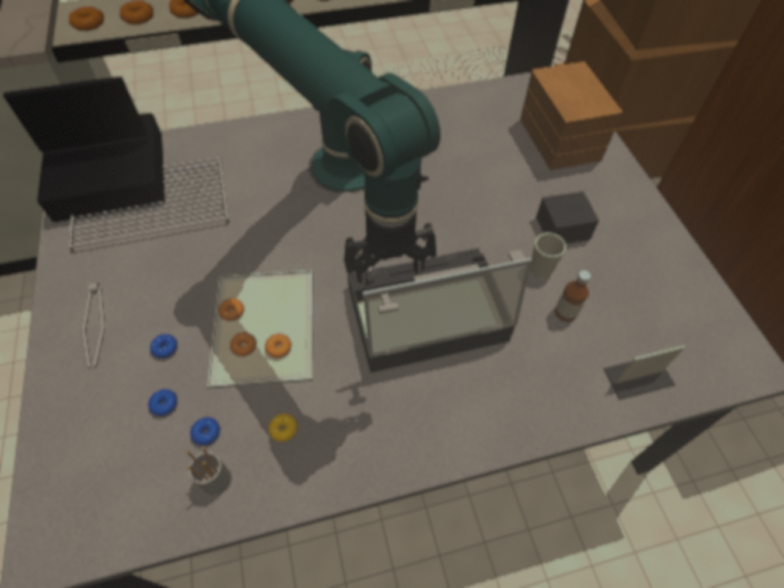

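The scene view shows the lid standing open at (440,275). One doughnut has been nudged to (231,308), and the other two are unchanged at (242,343) and (278,345).

arm_command --steps '[[[0.05,-0.08,0.01,0,0,3,0],[0.155,-0.268,0.067,0,0,21,0],[0.155,-0.268,0.067,0,0,21,0],[0.155,-0.268,0.067,0,0,21,0],[0.155,-0.268,0.067,0,0,21,0],[0.155,-0.268,0.067,0,0,21,0],[0.155,-0.268,0.067,0,0,21,0],[0.155,-0.268,0.067,0,0,21,0],[0.155,-0.268,0.067,0,0,21,0],[0.135,-0.232,0.15,0,0,21,0],[0.135,-0.232,0.195,0,0,21,0],[0.135,-0.232,0.195,0,0,21,0]]]'

```text
clock: 24.4
tool_pos: [558.1, -282.6, 197.1]
orientation: [[0.244, 0.97, -0.006], [0.97, -0.244, 0.001], [-0.0, -0.006, -1.0]]
ft_force: [-0.0, 0.5, -0.5]
finger_gap: 1.002
grip_force: 0.0
```

```bash
cat >> h.py <<'E'
def wdon():
    im=imaging.get_image("wrist"); W=pts(im); x,y,z=W[...,0],W[...,1],W[...,2]
    hsv=cv2.cvtColor(im["frame"],cv2.COLOR_RGB2HSV); br=(hsv[...,0]<22)&(hsv[...,1]>110)
    m=(br&(z>10)&(z<60)).astype(np.uint8); k,l,s,_=cv2.connectedComponentsWithStats(m)
    for i in range(1,k):
        if s[i,4]>300:
            q=W[l==i]; q=q[q[:,2]>np.median(q[:,2])-8]; ce,ra=cv2.minEnclosingCircle(q[:,:2].astype(np.float32)); print("wrist",s[i,:4],np.round(ce,1),round(ra,1),np.round(np.median(q[:,2]),1))
    return im
E
python3 - <<'E'
from h import *
wdon()
row(((563,-283,60),Rt(74)))
print(np.round(r.read_state()["q"],2))
E
```

```text
wrist [467 125  73  68] [ 757.3 -301.3] 30.7 18.2
wrist [257 160  65  64] [ 561.7 -282.6] 30.0 27.3
wrist [254 241  61  57] [ 538.3 -358.9] 30.0 27.2
wrist [183 278  40  54] [ 437.7 -376.6] 29.4 26.6
t 24.45 tcp [ 555.9 -280.5  192. ] F [-2.   1.  -3.3] gap 1.003 grip 0.0
row [-0.0009  0.0093  0.1319] [-0.16 -0.02  0.33]
[ 0.96  0.62 -0.77  1.67  0.48  1.06 -0.22]
```

arm_command --steps '[[[0,0,0.06,0,0,0,0],[0,0,0.1,0,0,0,0],[0,0,0.1,0,0,0,0],[0,0,0.1,0,0,0,0]]]'

```text
clock: 24.85
tool_pos: [560.2, -283.8, 102.1]
orientation: [[0.237, 0.972, -0.002], [0.972, -0.237, 0.0], [-0.0, -0.002, -1.0]]
ft_force: [0.8, 0.1, 0.3]
finger_gap: 1.001
grip_force: 0.0
```

Run:
```python
from h import *
row(((562,-283,60),Rt(74)),((562,-283,15),Rt(74)))
```

```text
t 24.85 tcp [ 560.2 -283.8  102.1] F [0.8 0.1 0.3] gap 1.001 grip 0.0
row [0.0012 0.0017 0.0421] [-0.02  0.01  0.46]
row [0.0012 0.0018 0.0871] [-0.02  0.01  0.46]
```

Descend and grip.

arm_command --steps '[[[0.001,0.0018,0.042,0,0,0.4,0],[0.001,0.0018,0.075,0,0,0.4,0],[0.001,0.0018,0.087,0,0,0.4,0],[0.001,0.0018,0.087,0,0,0.4,0.2],[0.001,0.0018,0.087,0,0,0.4,0.4],[0.001,0.0018,0.087,0,0,0.4,0.5],[0.001,0.0018,0.087,0,0,0.4,0.5],[0.001,0.0018,0.06,0,0,0.4,0.5],[0.001,0.0018,0.02,0,0,0.4,0.5],[0.001,0.0018,-0.03,0,0,0.4,0.5],[0.001,0.0018,-0.06,0,0,0.4,0.5]]]' --squeeze 50

```text
clock: 25.95
tool_pos: [564.2, -283.3, 166.9]
orientation: [[0.271, 0.962, 0.004], [0.962, -0.271, -0.004], [-0.002, 0.005, -1.0]]
ft_force: [0.4, 1.1, 0.1]
finger_gap: 0.708
grip_force: 54.4
```

Run:
```python
from h import *
t=case(-15,-90,0);print(t)
row(((480,-100,200),Rt(80)),((t[0],t[1],190),Rt(89.5)),((t[0],t[1],31.5),Rt(89.5)))
print(np.round(r.read_state()["q"],2))
```

```text
[561.21518296 -11.36567504   0.        ]
t 25.95 tcp [ 564.2 -283.3  166.9] F [0.4 1.1 0.1] gap 0.708 grip 54.39982831478119
row [ 0.1535 -0.1305 -0.0342] [ 0.06  0.03 -1.15]
row [ 0.2609 -0.0765 -0.0241] [ 0.06  0.03 -3.05]
row [ 0.2612 -0.0773  0.1344] [ 0.06  0.03 -3.05]
[ 0.94  0.65 -0.75  1.68  0.52  1.01 -0.26]
```

arm_command --steps '[[[0.04,-0.012,-0.02,0,0,-0.5,0.5],[0.09,-0.026,-0.024,0,0,-1.2,0.5],[0.14,-0.04,-0.024,0,0,-2,0.5],[0.19,-0.055,-0.024,0,0,-2.5,0.5],[0.24,-0.07,-0.024,0,0,-3,0.5],[0.261,-0.0765,-0.024,0,0,-3.05,0.5],[0.261,-0.0765,0.02,0,0,-3.05,0.5],[0.261,-0.077,0.06,0,0,-3.05,0.5],[0.261,-0.077,0.095,0,0,-3.05,0.5],[0.261,-0.077,0.095,0,0,-3.05,0.5],[0.261,-0.077,0.095,0,0,-3.05,0.5]]]'

```text
clock: 27.05
tool_pos: [559.8, -10.8, 67.7]
orientation: [[0.009, 1.0, 0.0], [1.0, -0.009, -0.001], [-0.001, 0.0, -1.0]]
ft_force: [0.4, -0.0, -0.3]
finger_gap: 0.709
grip_force: 54.6
```

Run:
```python
from h import *
t=case(-15,-90,0)
row(((t[0],t[1],31.5),Rt(89.5)))
print(np.round(r.read_state()["q"],2))
```

```text
t 27.05 tcp [559.8 -10.8  67.7] F [ 0.4 -0.  -0.3] gap 0.709 grip 54.57690417766571
row [-0.0005  0.0014  0.0362] [0.   0.01 0.  ]
[ 0.52  0.71 -0.74  1.9   0.67  0.79 -0.6 ]
```

arm_command --steps '[[[-0.0005,0.001,0.02,0,0,0,0.5],[-0.0005,0.001,0.033,0,0,0,0.5],[-0.0005,0.001,0.033,0,0,0,0.5]]]'

```text
clock: 27.35
tool_pos: [561.2, -11.9, 34.5]
orientation: [[0.009, 1.0, 0.001], [1.0, -0.009, -0.002], [-0.002, 0.001, -1.0]]
ft_force: [0.3, 0.4, -0.8]
finger_gap: 0.71
grip_force: 55.0
```

arm_command --steps '[[[0,0,0.002,0,0,0,0.5],[0,0,0.002,0,0,0,0.5]]]'

```text
clock: 27.55
tool_pos: [561.2, -11.7, 33.9]
orientation: [[0.009, 1.0, 0.001], [1.0, -0.009, -0.003], [-0.003, 0.001, -1.0]]
ft_force: [-1.9, -1.3, 10.2]
finger_gap: 0.71
grip_force: 55.5
```

arm_command --steps '[[[0,0,0,0,0,0,0.3],[0,0,0,0,0,0,0.1],[0,0,0,0,0,0,0.1],[0,0,0,0,0,0,0.1],[0,0,-0.02,0,0,0,0.1],[0,0,-0.06,0,0,0,0.1],[0,0,-0.11,0,0,0,0],[0,0,-0.15,0,0,0,0],[0,0,-0.15,0,0,0,0]]]'

```text
clock: 28.45
tool_pos: [563.5, -10.7, 187.1]
orientation: [[0.009, 1.0, 0.009], [1.0, -0.009, -0.002], [-0.002, 0.009, -1.0]]
ft_force: [1.1, 0.1, 0.2]
finger_gap: 0.999
grip_force: 0.0
```

Run:
```python
from h import *
donuts(); wdon()
row(((538.5,-360.5,180),Rt(74)),((538.5,-360.5,15),Rt(74)))
```

```text
top 236 [ 537.3 -361.7] 29.6 29.0
top 243 [ 434.5 -378.7] 29.5 29.0
scene 211 [ 437.1 -376.6] 28.8 29.0
scene 229 [ 542.2 -359. ] 28.0 29.0
wrist [249 166  71  69] [561.3 -10.9] 30.0 43.4
t 28.6 tcp [559.9 -12.  181. ] F [ 0.7 -0.3  0.3] gap 1.002 grip 0.0
row [-0.3487 -0.018   0.0018] [-0.01  0.02  3.09]
row [-0.3484 -0.0178  0.1668] [-0.01  0.02  3.09]
```

arm_command --steps '[[[-0.05,-0.003,0,0,0,0.5,0],[-0.1,-0.005,0,0,0,1,0],[-0.15,-0.008,0,0,0,1.5,0],[-0.2,-0.01,0,0,0,2,0],[-0.25,-0.013,0,0,0,2.5,0],[-0.3,-0.016,0,0,0,3,0],[-0.349,-0.018,0.02,0,0,3.1,0],[-0.349,-0.018,0.06,0,0,3.1,0],[-0.349,-0.018,0.1,0,0,3.1,0],[-0.349,-0.018,0.1,0,0,3.1,0]]]'

```text
clock: 29.6
tool_pos: [534.0, -358.5, 74.2]
orientation: [[0.276, 0.961, -0.012], [0.961, -0.276, 0.006], [0.003, -0.014, -1.0]]
ft_force: [-0.5, 0.1, -0.9]
finger_gap: 1.002
grip_force: 0.0
```

Run:
```python
from h import *
wdon()
row(((538.5,-360.5,15),Rt(74)))
```

```text
wrist [240 198 104  99] [ 537.4 -359.6] 30.3 27.4
wrist [ 94 267  84  72] [ 434.4 -370.5] 27.3 27.0
t 29.65 tcp [ 536.6 -358.8   78. ] F [ 0.1 -0.2  1.4] gap 1.002 grip 0.0
row [-0.0012  0.0028  0.063 ] [-0.09 -0.02  0.  ]
```

arm_command --steps '[[[0,0.001,0.04,0,0,0,0],[0,0.001,0.064,0,0,0,0],[0,0.001,0.064,0,0,0,0],[0,0.001,0.064,0,0,0,0.2],[0,0.001,0.064,0,0,0,0.4],[0,0.001,0.064,0,0,0,0.5],[0,0.001,0.064,0,0,0,0.5],[0,0,0.04,0,0,0,0.5],[0,0,0,0,0,0,0.5],[0,0,-0.05,0,0,0,0.5],[0,0,-0.1,0,0,0,0.5],[0,0,-0.1,0,0,0,0.5]]]'

```text
clock: 30.85
tool_pos: [543.6, -361.7, 191.4]
orientation: [[0.276, 0.961, 0.012], [0.961, -0.276, -0.009], [-0.006, 0.014, -1.0]]
ft_force: [0.7, -0.9, 0.3]
finger_gap: 0.705
grip_force: 54.3
```

Run:
```python
from h import *
t=case(-15,-10,0);print(t)
row(((t[0],t[1],190),Rt(89.5)),((t[0],t[1],34),Rt(89.5)))
print(np.round(r.read_state()["q"],2))
```

```text
[561.9133058  68.6312788   0.       ]
t 30.85 tcp [ 543.6 -361.7  191.4] F [ 0.7 -0.9  0.3] gap 0.705 grip 54.266762137413025
row [ 0.4187 -0.1011 -0.0025] [ 0.15  0.09 -3.1 ]
row [ 0.4196 -0.1033  0.1535] [ 0.15  0.09 -3.1 ]
[ 1.05  0.65 -0.75  1.62  0.5   1.06 -0.12]
```

arm_command --steps '[[[0.05,-0.011,-0.01,0,0,-0.4,0.5],[0.1,-0.023,-0.01,0,0,-0.8,0.5],[0.15,-0.034,-0.01,0,0,-1.2,0.5],[0.2,-0.046,-0.01,0,0,-1.6,0.5],[0.25,-0.057,-0.01,0,0,-2,0.5],[0.3,-0.068,-0.01,0,0,-2.4,0.5],[0.35,-0.08,-0.01,0,0,-2.8,0.5],[0.4,-0.091,-0.01,0,0,-3.1,0.5],[0.419,-0.097,0.02,0,0,-3.1,0.5],[0.419,-0.097,0.07,0,0,-3.1,0.5],[0.419,-0.097,0.11,0,0,-3.1,0.5],[0.419,-0.097,0.11,0,0,-3.1,0.5]]]'

```text
clock: 32.05
tool_pos: [557.9, 68.2, 67.2]
orientation: [[0.008, 1.0, -0.009], [1.0, -0.008, -0.003], [-0.003, -0.009, -1.0]]
ft_force: [-0.8, 0.2, -0.8]
finger_gap: 0.704
grip_force: 54.6
```

arm_command --steps '[[[0,0,0,0,0,0,0.5],[0,0,0,0,0,0,0.5]]]'

```text
clock: 32.25
tool_pos: [563.3, 69.4, 74.0]
orientation: [[0.01, 1.0, 0.004], [1.0, -0.01, -0.001], [-0.001, 0.004, -1.0]]
ft_force: [0.2, -0.5, -0.2]
finger_gap: 0.711
grip_force: 54.6
```

Run:
```python
from h import *
t=case(-15,-10,0)
row(((t[0],t[1],34),Rt(89.5)))
print(np.round(r.read_state()["orientation"],3))
```

```text
t 32.25 tcp [563.3  69.4  74. ] F [ 0.2 -0.5 -0.2] gap 0.711 grip 54.55331861972809
row [-0.0007 -0.0015  0.04  ] [ 0.04  0.01 -0.01]
[[ 0.01   1.     0.004]
 [ 1.    -0.01  -0.001]
 [-0.001  0.004 -1.   ]]
```

arm_command --steps '[[[0,-0.001,0.02,0,0,0,0.5],[0,-0.001,0.034,0,0,0,0.5],[0,-0.001,0.034,0,0,0,0.5]]]'

```text
clock: 32.55
tool_pos: [561.0, 68.6, 37.8]
orientation: [[0.01, 1.0, 0.0], [1.0, -0.01, -0.002], [-0.001, 0.0, -1.0]]
ft_force: [-0.1, 0.2, 0.3]
finger_gap: 0.708
grip_force: 54.5
```

arm_command --steps '[[[0,0,0.0025,0,0,0,0.5],[0,0,0.0025,0,0,0,0.5]]]'

```text
clock: 32.75
tool_pos: [561.2, 68.9, 37.1]
orientation: [[0.009, 1.0, 0.001], [1.0, -0.009, -0.003], [-0.003, 0.001, -1.0]]
ft_force: [-3.6, -1.9, 9.6]
finger_gap: 0.708
grip_force: 55.4
```

Contact. Release it and lift.

arm_command --steps '[[[0,0,0,0,0,0,0.3],[0,0,0,0,0,0,0.1],[0,0,0,0,0,0,0.1],[0,0,0,0,0,0,0.1],[0,0,-0.02,0,0,0,0.1],[0,0,-0.06,0,0,0,0.1],[0,0,-0.11,0,0,0,0],[0,0,-0.145,0,0,0,0],[0,0,-0.145,0,0,0,0],[0,0,-0.145,0,0,0,0]]]'

```text
clock: 33.75
tool_pos: [560.8, 68.8, 180.5]
orientation: [[0.01, 1.0, 0.001], [1.0, -0.01, -0.002], [-0.002, 0.001, -1.0]]
ft_force: [-0.6, 1.1, -0.4]
finger_gap: 1.0
grip_force: 0.0
```

Run:
```python
from h import *
donuts(); wdon()
W=np.load("topW.npy"); x,y,z=W[...,0],W[...,1],W[...,2]
m=(z>7)&(z<16)&(x>320)&(x<660)&(y>-450)&(y<-170)
im=imaging.get_image("top"); f=im["frame"].astype(int); g=(f[...,1]>170)&(f[...,2]>140)&(x>310)&(x<670)&(y>-460)&(y<-170)
k,l,s,_=cv2.connectedComponentsWithStats(g.astype(np.uint8)); i=1+np.argmax(s[1:,4]); rc=cv2.minAreaRect(W[l==i][:,:2].astype(np.float32)); print("tray",rc,np.round(cv2.boxPoints(rc)).tolist())
row(((437,-377,180),Rt(60)),)
```

```text
top 167 [561.  -15.8] 28.5 45.0
top 248 [ 434.5 -378.6] 29.6 29.0
scene 212 [ 437.5 -376.6] 29.2 29.0
wrist [250 167  72  71] [561.5  68.8] 30.2 43.4
wrist [254 256  66  62] [561.4  -9.9] 30.0 43.4
tray ((548.7844848632812, -324.04766845703125), (234.7174072265625, 181.7982177734375), 79.78955078125) [[439.0, -423.0], [617.0, -456.0], [659.0, -225.0], [480.0, -192.0]]
t 33.95 tcp [559.7  68.9 178.4] F [-0.4  0.6  1.1] gap 1.008 grip 0.0
row [-0.447  -0.1187 -0.0005] [-0.03  0.03  5.9 ]
```

Run:
```python
from h import *
row(((436.5,-377.2,180),Rt(80)))
```

```text
t 33.95 tcp [559.7  68.9 178.4] F [-0.4  0.6  1.1] gap 1.008 grip 0.0
row [-0.4472 -0.1192 -0.0005] [-0.04  0.02  1.9 ]
```

arm_command --steps '[[[-0.05,-0.013,0,0,0,0.2,0],[-0.1,-0.027,0,0,0,0.4,0],[-0.15,-0.04,0,0,0,0.6,0],[-0.2,-0.053,0,0,0,0.8,0],[-0.25,-0.067,0,0,0,1,0],[-0.3,-0.08,0,0,0,1.2,0],[-0.35,-0.093,0,0,0,1.4,0],[-0.4,-0.107,0,0,0,1.7,0],[-0.447,-0.119,0,0,0,1.9,0],[-0.447,-0.119,0.05,0,0,1.9,0],[-0.447,-0.119,0.1,0,0,1.9,0],[-0.447,-0.119,0.1,0,0,1.9,0]]]'

```text
clock: 35.15
tool_pos: [432.5, -374.6, 73.6]
orientation: [[0.175, 0.984, -0.011], [0.985, -0.175, 0.008], [0.006, -0.012, -1.0]]
ft_force: [-0.9, 0.6, -0.5]
finger_gap: 0.999
grip_force: 0.0
```

arm_command --steps '[[[0,0,0,0,0,0,0],[0,0,0,0,0,0,0]]]'

```text
clock: 35.35
tool_pos: [439.4, -376.6, 82.8]
orientation: [[0.172, 0.985, 0.002], [0.985, -0.172, -0.003], [-0.002, 0.003, -1.0]]
ft_force: [0.4, 0.0, 0.4]
finger_gap: 0.997
grip_force: 0.0
```

Run:
```python
from h import *
wdon()
row(((436.5,-377.2,15),Rt(80)))
```

```text
wrist [228 196  99  94] [ 435.  -377.2] 30.3 27.4
t 35.4 tcp [ 439.4 -376.9   83.2] F [-0.3  0.1 -0.5] gap 1.0 grip 0.0
row [-0.0006 -0.003   0.0682] [0.04 0.04 0.01]
```

arm_command --steps '[[[0,-0.002,0.04,0,0,0,0],[0,-0.002,0.065,0,0,0,0],[0,-0.002,0.065,0,0,0,0],[0,-0.002,0.065,0,0,0,0.2],[0,-0.002,0.065,0,0,0,0.4],[0,-0.002,0.065,0,0,0,0.5],[0,-0.002,0.065,0,0,0,0.5],[0,0,0.04,0,0,0,0.5],[0,0,0,0,0,0,0.5],[0,0,-0.05,0,0,0,0.5],[0,0,-0.1,0,0,0,0.5],[0,0,-0.1,0,0,0,0.5]]]'

```text
clock: 36.6
tool_pos: [441.7, -378.7, 189.1]
orientation: [[0.174, 0.985, 0.01], [0.985, -0.174, -0.011], [-0.009, 0.012, -1.0]]
ft_force: [1.4, 0.6, -1.5]
finger_gap: 0.707
grip_force: 54.3
```

arm_command --steps '[[[0,0,0,0,0,0,0.5],[0,0,0,0,0,0,0.5]]]'

```text
clock: 36.8
tool_pos: [436.8, -376.7, 180.4]
orientation: [[0.174, 0.985, -0.002], [0.985, -0.174, -0.002], [-0.002, -0.001, -1.0]]
ft_force: [0.3, -0.5, -0.6]
finger_gap: 0.71
grip_force: 54.3
```

Run:
```python
from h import *
t=case(-15,72,0);print(t)
row(((460,-200,200),Rt(80)),((t[0],t[1],190),Rt(89.5)),((t[0],t[1],70),Rt(89.5)))
```

```text
[562.62888171 150.62815649   0.        ]
t 36.8 tcp [ 436.8 -376.7  180.4] F [ 0.3 -0.5 -0.6] gap 0.71 grip 54.28287327289581
row [ 0.178  -0.008  -0.0199] [-0.01  0.02 -0.01]
row [ 0.5412  0.032  -0.0106] [-0.02  0.02 -1.91]
row [0.5414 0.0321 0.1094] [-0.02  0.02 -1.91]
```

arm_command --steps '[[[0.05,0,-0.01,0,0,-0.2,0.5],[0.1,0.003,-0.015,0,0,-0.4,0.5],[0.15,0.006,-0.015,0,0,-0.6,0.5],[0.2,0.01,-0.015,0,0,-0.8,0.5],[0.25,0.013,-0.015,0,0,-1,0.5],[0.3,0.017,-0.015,0,0,-1.2,0.5],[0.35,0.02,-0.015,0,0,-1.4,0.5],[0.4,0.024,-0.015,0,0,-1.6,0.5],[0.45,0.027,-0.015,0,0,-1.8,0.5],[0.5,0.03,-0.015,0,0,-1.9,0.5],[0.541,0.032,-0.015,0,0,-1.9,0.5],[0.541,0.032,0.03,0,0,-1.9,0.5]]]'

```text
clock: 38.0
tool_pos: [565.8, 160.3, 153.7]
orientation: [[0.0, 1.0, 0.009], [1.0, -0.0, 0.007], [0.007, 0.009, -1.0]]
ft_force: [1.4, -1.7, -1.0]
finger_gap: 0.712
grip_force: 54.3
```

arm_command --steps '[[[0,0,0.04,0,0,0,0.5],[0,0,0.08,0,0,0,0.5],[0,0,0.08,0,0,0,0.5],[0,0,0.08,0,0,0,0.5],[0,0,0.08,0,0,0,0.5]]]'

```text
clock: 38.5
tool_pos: [564.2, 151.0, 71.6]
orientation: [[0.009, 1.0, 0.002], [1.0, -0.009, -0.0], [-0.0, 0.002, -1.0]]
ft_force: [0.2, -0.1, 0.5]
finger_gap: 0.709
grip_force: 54.5
```

Run:
```python
from h import *
t=case(-15,72,0)
row(((t[0],t[1],36),Rt(89.5)))
```

```text
t 38.5 tcp [564.2 151.   71.6] F [ 0.2 -0.1  0.5] gap 0.709 grip 54.51503098011017
row [-0.0004 -0.0016  0.0356] [ 0.02  0.   -0.  ]
```

arm_command --steps '[[[0,-0.0015,0.02,0,0,0,0.5],[0,-0.0015,0.034,0,0,0,0.5],[0,-0.0015,0.034,0,0,0,0.5]]]'

```text
clock: 38.8
tool_pos: [561.2, 149.6, 35.4]
orientation: [[0.01, 1.0, -0.002], [1.0, -0.01, -0.002], [-0.002, -0.002, -1.0]]
ft_force: [-0.2, -0.2, -0.4]
finger_gap: 0.71
grip_force: 54.5
```

arm_command --steps '[[[0,0,0.002,0,0,0,0.5],[0,0,0.002,0,0,0,0.5]]]'

```text
clock: 39.0
tool_pos: [562.2, 150.5, 34.6]
orientation: [[0.009, 1.0, 0.001], [1.0, -0.009, -0.001], [-0.001, 0.001, -1.0]]
ft_force: [0.6, -0.2, -0.2]
finger_gap: 0.711
grip_force: 54.6
```

arm_command --steps '[[[0,0,0.002,0,0,0,0.5],[0,0,0.002,0,0,0,0.5]]]'

```text
clock: 39.2
tool_pos: [562.3, 150.5, 34.4]
orientation: [[0.009, 1.0, 0.001], [1.0, -0.009, -0.003], [-0.003, 0.001, -1.0]]
ft_force: [-4.0, -2.0, 14.5]
finger_gap: 0.703
grip_force: 56.1
```

arm_command --steps '[[[0,0,0,0,0,0,0.3],[0,0,0,0,0,0,0.1],[0,0,0,0,0,0,0.1],[0,0,0,0,0,0,0.1],[0,0,-0.02,0,0,0,0.1],[0,0,-0.06,0,0,0,0.1],[0,0,-0.11,0,0,0,0.1],[0,0,-0.15,0,0,0,0],[0,0,-0.15,0,0,0,0],[0,0,-0.15,0,0,0,0]]]'

```text
clock: 40.2
tool_pos: [562.1, 150.2, 182.5]
orientation: [[0.01, 1.0, 0.001], [1.0, -0.01, -0.002], [-0.002, 0.001, -1.0]]
ft_force: [-0.6, -0.1, -0.4]
finger_gap: 1.001
grip_force: 0.0
```

Run:
```python
from h import *
donuts(); im=wdon(); save(im,"w3.png",s=1.2)
row(((540,-100,420),Rt(179.5)))
print(np.round(r.read_state()["q"],2))
```

```text
top 225 [560.5  65.2] 29.3 45.0
top 246 [559.7 -14.3] 29.2 45.0
wrist [250 167  72  70] [562.5 150.5] 29.9 43.4
wrist [253 256  66  62] [561.6  70. ] 30.2 43.4
wrist [256 329  61  57] [561.2  -9.6] 30.1 43.2
t 40.35 tcp [560.9 149.9 180.3] F [ 0.8  0.  -1.5] gap 1.002 grip 0.0
row [-0.2506 -0.0193 -0.2391] [-5.000e-02 -1.000e-02 -1.801e+01]
[ 0.33  0.61 -0.88  1.79  0.54  1.01 -0.77]
```

View pics/w3.png

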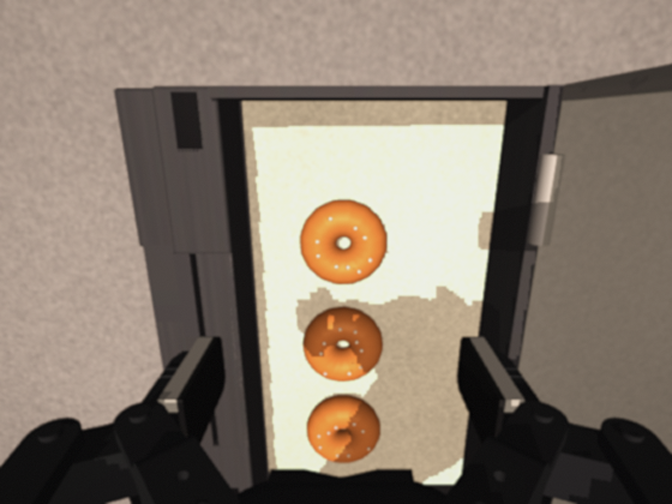

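The view shows three doughnuts lying flat in a row at (343,242), (343,343) and (343,428), with the lid standing open on the right. I'll go back to the handle.

arm_command --steps '[[[-0.02,-0.01,-0.045,0,0,-1,0],[-0.05,-0.02,-0.09,0,0,-2.5,0],[-0.1,-0.02,-0.13,0,0,-4,0],[-0.14,-0.02,-0.17,0,0,-5.5,0],[-0.18,-0.02,-0.21,0,0,-7,0],[-0.22,-0.02,-0.239,0,0,-8.5,0],[-0.25,-0.02,-0.239,0,0,-10,0],[-0.25,-0.02,-0.239,0,0,-11.5,0],[-0.25,-0.02,-0.239,0,0,-13,0],[-0.25,-0.02,-0.239,0,0,-14.5,0],[-0.25,-0.02,-0.239,0,0,-16,0],[-0.25,-0.02,-0.239,0,0,-18,0]]]'

```text
clock: 41.55
tool_pos: [539.3, -99.4, 419.8]
orientation: [[-1.0, 0.028, -0.002], [0.028, 1.0, -0.001], [0.002, -0.001, -1.0]]
ft_force: [0.3, 0.4, 0.2]
finger_gap: 1.002
grip_force: 0.0
```

arm_command --steps '[[[0,0,0,0,0,0,0],[0,0,0,0,0,0,0]]]'

```text
clock: 41.75
tool_pos: [539.5, -99.2, 420.2]
orientation: [[-0.999, 0.037, -0.002], [0.037, 0.999, 0.0], [0.002, -0.0, -1.0]]
ft_force: [0.3, -0.2, -0.2]
finger_gap: 1.002
grip_force: 0.0
```

Run:
```python
from h import *
row(((700,-52,410),Rt(179.4)),((700,-52,267.5),Rt(179.4)))
s=r.read_state();print(np.round(s["q"],2),np.round(s["orientation"],3))
for c in("scene","top"):
    W=pts(imaging.get_image(c)); x,y,z=W[...,0],W[...,1],W[...,2]
    m=(x>640)&(x<760)&(y>-75)&(y<-30)&(z>240)&(z<300); print(c,m.sum(),np.round(np.percentile(W[m],[5,50,95],axis=0)) if m.sum() else "")
```

```text
t 41.75 tcp [539.5 -99.2 420.2] F [ 0.3 -0.2 -0.2] gap 1.002 grip 0.0
row [-0.1587  0.0531  0.0098] [-0.   -0.02 -0.3 ]
row [-0.159   0.0531  0.1523] [-0.   -0.02 -0.3 ]
[ 1.11  0.55 -1.44  1.56  0.55  1.51  1.18] [[-0.999  0.037 -0.002]
 [ 0.037  0.999  0.   ]
 [ 0.002 -0.    -1.   ]]
scene 285 [[651. -72. 249.]
 [657. -54. 279.]
 [693. -34. 289.]]
top 135 [[648. -70. 275.]
 [678. -54. 282.]
 [691. -39. 292.]]
```

arm_command --steps '[[[-0.05,0.018,0.003,0,0,-0.3,0],[-0.1,0.035,0.007,0,0,-0.3,0],[-0.145,0.053,0.01,0,0,-0.3,0],[-0.159,0.053,0.01,0,0,-0.3,0],[-0.159,0.053,0.01,0,0,-0.3,0],[-0.159,0.053,0.01,0,0,-0.3,0]]]'

```text
clock: 42.45
tool_pos: [699.9, -50.9, 410.9]
orientation: [[-1.0, 0.008, -0.001], [0.008, 1.0, -0.001], [0.001, -0.001, -1.0]]
ft_force: [-0.4, -0.7, -0.1]
finger_gap: 1.002
grip_force: 0.0
```

Run:
```python
from h import *
im=imaging.get_image("wrist");W=pts(im); x,y,z=W[...,0],W[...,1],W[...,2]
m=(x>655)&(x<760)&(y>-72)&(y<-30)&(z>240)&(z<300)
for a in range(656,730,4):
    k=m&(x>=a)&(x<a+4)
    if k.sum()>10: print(a,k.sum(),np.round(np.median(z[k]),1),np.round(np.percentile(y[k],[2,98]),0))
row(((700,-52,267.5),Rt(179.4)))
```

```text
656 91 276.6 [-58. -47.]
660 83 277.1 [-58. -47.]
664 80 277.7 [-58. -47.]
668 90 278.0 [-58. -47.]
672 85 278.6 [-58. -47.]
676 171 277.5 [-69. -36.]
680 261 279.3 [-70. -35.]
684 228 280.8 [-70. -36.]
688 189 280.0 [-70. -36.]
692 77 276.4 [-69. -36.]
t 42.5 tcp [699.6 -51.5 411.4] F [ 0.  -0.5 -0.4] gap 1.001 grip 0.0
row [-0.0005 -0.0003  0.1439] [-0.02 -0.01  0.03]
```

arm_command --steps '[[[0.0145,-0.0012,0.03,0,0,0,0],[0.0145,-0.0012,0.07,0,0,0,0],[0.0145,-0.0012,0.11,0,0,0,0],[0.0145,-0.0012,0.143,0,0,0,0],[0.0145,-0.0012,0.143,0,0,0,0.2],[0.0145,-0.0012,0.143,0,0,0,0.5],[0.0145,-0.0012,0.143,0,0,0,0.8],[0.0145,-0.0012,0.143,0,0,0,0.8],[0.0145,-0.0012,0.143,0,0,0,0.8],[0.0145,-0.0012,0.143,0,0,0,0.8]]]' --squeeze 40

```text
clock: 43.5
tool_pos: [686.5, -52.4, 271.1]
orientation: [[-1.0, 0.008, 0.003], [0.008, 1.0, -0.002], [-0.003, -0.002, -1.0]]
ft_force: [-1.8, 0.2, 7.4]
finger_gap: 0.405
grip_force: 40.4
```

Run:
```python
from h import *
s=st();p=np.array(s["tool_pos"]);R=np.array(s["orientation"]);g=p-5*R[:,2]
print(np.round(handle(1.44)-g,1))
for q in(1.53,1.4,1.3,1.2,1.1,1.0,.9,.8,.7,.6,.5,.4,.3,.25): print(q,np.round(R.T@(handle(q)-handle(1.44))/1000,3).tolist())
```

```text
t 43.5 tcp [686.5 -52.4 271.1] F [-1.8  0.2  7.4] gap 0.405 grip 40.359912514686584
[-1.7 -0.  -2. ]
1.53 [-0.017, -0.0, 0.002]
1.4 [0.008, 0.0, -0.0]
1.3 [0.027, 0.0, 0.0]
1.2 [0.046, 0.0, 0.003]
1.1 [0.065, 0.0, 0.007]
1.0 [0.083, 0.0, 0.013]
0.9 [0.101, 0.0, 0.022]
0.8 [0.118, 0.0, 0.031]
0.7 [0.133, 0.0, 0.043]
0.6 [0.148, 0.0, 0.056]
0.5 [0.161, 0.0, 0.07]
0.4 [0.172, 0.0, 0.085]
0.3 [0.182, 0.0, 0.102]
0.25 [0.186, 0.0, 0.111]
```

Open slightly further to about 1.53, then swing the lid shut.

arm_command --steps '[[[-0.009,0,0.001,0,0,0,0.8],[-0.017,0,0.002,0,0,0,0.8],[-0.017,0,0.002,0,0,0,0.8],[0.008,0,0,0,0,0,0.8],[0.027,0,0,0,0,0,0.8],[0.046,0,0.003,0,0,0,0.8],[0.065,0,0.007,0,0,0,0.8],[0.083,0,0.013,0,0,0,0.8],[0.101,0,0.022,0,0,0,0.8],[0.118,0,0.031,0,0,0,0.8],[0.118,0,0.031,0,0,0,0.8]]]'

```text
clock: 44.6
tool_pos: [567.0, -51.4, 239.0]
orientation: [[-1.0, 0.007, 0.002], [0.007, 1.0, -0.003], [-0.002, -0.003, -1.0]]
ft_force: [-4.2, 0.5, 6.0]
finger_gap: 0.409
grip_force: 40.9
```

arm_command --steps '[[[0.015,0,0.012,0,0,0,0.8],[0.03,0,0.025,0,0,0,0.8],[0.043,0,0.039,0,0,0,0.8],[0.054,0,0.054,0,0,0,0.8],[0.064,0,0.071,0,0,0,0.8],[0.068,0,0.08,0,0,0,0.8],[0.068,0,0.08,0,0,0,0.8]]]'

```text
clock: 45.3
tool_pos: [500.1, -50.7, 157.7]
orientation: [[-1.0, 0.006, 0.002], [0.006, 1.0, -0.001], [-0.002, -0.001, -1.0]]
ft_force: [1.1, 2.0, -2.4]
finger_gap: 0.413
grip_force: 57.0
```

Run:
```python
from h import *
s=st();p=np.array(s["tool_pos"]);R=np.array(s["orientation"]);g=p-5*R[:,2]
for q in(.2,.25,.3):print(q,np.round(handle(q)-g,1))
```

```text
t 45.3 tcp [500.1 -50.7 157.7] F [ 1.1  2.  -2.4] gap 0.413 grip 57.03861061949283
0.2 [-5.3 -0.1 -8.7]
0.25 [-1.4 -0.1  0.2]
0.3 [ 2.9 -0.2  8.8]
```

arm_command --steps '[[[0,0,0,0,0,0,0.4],[0,0,0,0,0,0,0],[0,0,0,0,0,0,0],[0,0,-0.03,0,0,0,0],[0,0,-0.06,0,0,0,0.5],[0,0,-0.06,0,0,0,1],[0,0,-0.06,0,0,0,1],[0,0,-0.06,0,0,0,1],[0,0,-0.06,0,0,0,1]]]'

```text
clock: 46.2
tool_pos: [499.0, -51.6, 216.2]
orientation: [[-1.0, 0.008, -0.002], [0.008, 1.0, -0.001], [0.002, -0.001, -1.0]]
ft_force: [-0.2, 0.5, 0.1]
finger_gap: 0.141
grip_force: 0.0
```

Run:
```python
from h import *
R=None
T=Rt(179.5)
row(*[((*(handle(q)[:2]),handle(q)[2]+8+14+d),T) for q,d in((.25,4),(.19,0),(.1,0),(0,0),(-.042,0))])
im=imaging.get_image("wrist");W=pts(im); x,y,z=W[...,0],W[...,1],W[...,2]
m=(x>470)&(x<530)&(z>150)&(z<180)&(y<-20)&(y>-90); print(m.sum(),np.round(np.percentile(W[m],[3,50,97],axis=0)) if m.sum() else 0)
```

```text
t 46.2 tcp [499.  -51.6 216.2] F [-0.2  0.5  0.1] gap 0.141 grip 0.0
row [0.0003 0.0008 0.0273] [-0.01 -0.03  0.01]
row [0.0049 0.0008 0.042 ] [-0.01 -0.03  0.01]
row [0.0105 0.0008 0.0585] [-0.01 -0.03  0.01]
row [0.015  0.0009 0.0773] [-0.01 -0.03  0.01]
row [0.0163 0.0009 0.0853] [-0.01 -0.03  0.01]
1671 [[489. -67. 152.]
 [496. -51. 176.]
 [507. -34. 180.]]
```

arm_command --steps '[[[0,0.001,0.015,0,0,0,1],[0.001,0.001,0.027,0,0,0,1],[0.005,0.001,0.042,0,0,0,1],[0.008,0.001,0.051,0,0,0,1],[0.0105,0.001,0.0585,0,0,0,1],[0.013,0.001,0.068,0,0,0,1],[0.015,0.001,0.077,0,0,0,1],[0.0163,0.001,0.085,0,0,0,1],[0.0163,0.001,0.087,0,0,0,1],[0.0163,0.001,0.087,0,0,0,1]]]'

```text
clock: 47.25
tool_pos: [480.2, -49.9, 130.4]
orientation: [[-1.0, 0.006, -0.008], [0.006, 1.0, -0.005], [0.008, -0.005, -1.0]]
ft_force: [-14.1, -2.0, 26.7]
finger_gap: 0.001
grip_force: 13.3
```

arm_command --steps '[[[0,0,0.002,0,0,0,1],[0,0,0.003,0,0,0,1],[0,0,0.003,0,0,0,1]]]'

```text
clock: 47.55
tool_pos: [480.4, -49.9, 129.8]
orientation: [[-1.0, 0.006, -0.008], [0.007, 1.0, -0.008], [0.008, -0.008, -1.0]]
ft_force: [-22.7, -4.3, 52.9]
finger_gap: -0.001
grip_force: 26.1
```

At the stop. Lift off straight and check the lid.

arm_command --steps '[[[0,0,-0.006,0,0,0,1],[0,0,-0.02,0,0,0,1],[0,0,-0.06,0,0,0,1],[0,0,-0.1,0,0,0,1],[0.03,0,-0.12,0,0,0,1],[0.03,0,-0.12,0,0,0,1],[0.03,0,-0.12,0,0,0,1]]]'

```text
clock: 48.25
tool_pos: [453.2, -50.8, 246.7]
orientation: [[-1.0, 0.009, -0.001], [0.009, 1.0, -0.002], [0.001, -0.002, -1.0]]
ft_force: [-0.4, 0.0, -0.5]
finger_gap: -0.006
grip_force: 0.0
```

Run:
```python
from h import *
im=imaging.get_image("wrist");W=pts(im); x,y,z=W[...,0],W[...,1],W[...,2]
m=(x>465)&(x<510)&(z>105)&(z<180)&(y<-30)&(y>-75); print(m.sum(),np.round(np.percentile(W[m],[3,50,97],axis=0)))
st(); im=imaging.get_image("scene"); save(im,"s2.png",s=1.4)
W=pts(im)
for n in("cup","syrup","napkins"):
    d=nets.trace(n,"scene")
    for e in d[:2]:
        p=W[e["region"]]; print(n,round(e["conf"],2),np.round(np.nanmedian(p,0)))
```

```text
869 [[475. -67. 110.]
 [480. -51. 122.]
 [488. -34. 124.]]
t 48.3 tcp [453.3 -50.7 246.4] F [-0.   0.9 -0.4] gap 0.0 grip 0.0
cup 0.65 [501. 405.  70.]
cup 0.45 [597.  70.  86.]
syrup 0.7 [649. 400.  93.]
napkins 0.77 [401. 509.  79.]
```

View pics/s2.png

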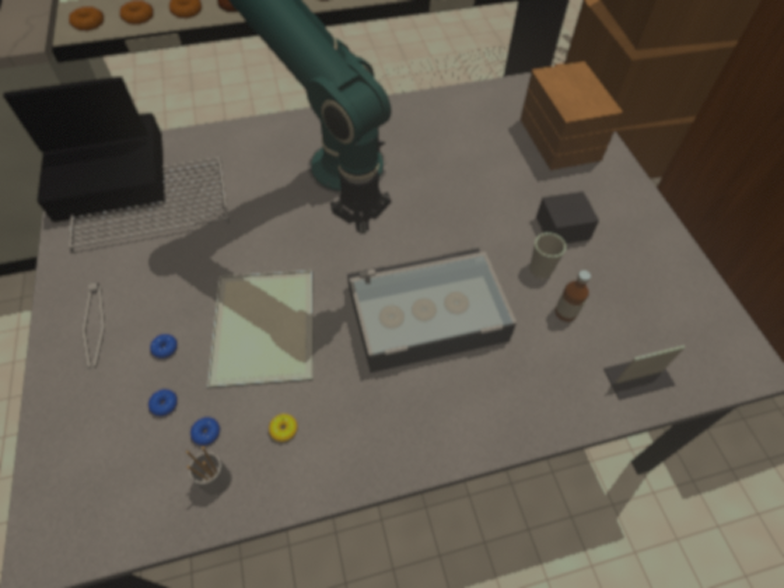

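The scene view shows the lid shut with the three doughnuts under it at (391,315), (424,308) and (457,302). The tray is empty and the cup, bottle and napkin box have not moved. The handle top is at about z 124, so the lid is latched.

```bash
python3 -c "
from bench import ticket
print(ticket.finish_job())"
```

```text
the job is handed in; nothing more can be done
None
```

The job is done and handed in: the catch was pushed home, the lid was opened, and all three doughnuts lie flat in a row in the keeper with the lid latched shut; the cup, bottle and napkin box were not moved.

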